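# Change over the varnishing turntable

### The arm

A 6-joint arm with a two-finger parallel gripper is mounted at the origin on the work surface. World frame = base frame: x ahead of the robot, y to its left, z up, the work surface at z = 0. Lengths are in mm, angles in degrees, forces in N, time in s.
With the tool pointing down it reaches from about 325 to 900 mm from the base axis. Payload 6.1 kg.
Tool frame: the origin (TCP) lies at the very end of the fingers, on their centre line; the grasp point (between the pads) lies 19 mm behind it; z points along the fingers, y is the direction in which the jaws open and shut (so a half turn about z gives the same grasp; the last joint's range is limited). The gripper opens to 87 mm and grips with 3 to 60 N. Pads are 19 mm wide; open, the fingers measure 117 mm over their backs; the gripper's body (75 mm by 190 mm) begins 51 mm behind the grasp point.
Start: joints at [-72.027, 12.628, 87.462, -0, 79.91, -7.225], TCP at [266.091, -565.518, 222.538] pointing down, gripper open.
Joint ranges: [-170.65, 170.65], [-52.31, 119.04], [5.05, 147.46], [-71.25, 251.25], [11.57, 151.72], [-153.62, 153.62]. Speed limits (degrees/s): [147.25, 147.25, 172.46, 180, 180, 180].

### API

Orientations are given as a 3x3 rotation matrix whose columns are the frame's x, y, z axes.
In Python, from bench import ctrl gives the robot as it stands. The module is installed in compiled form; this text tells all that it offers.
- The arm moves only by the shell command python3 -m pendant 'ROWS' [FORCE]. ROWS is JSON, a list of rows, each a list of 7 numbers: the opening, from 0 (shut) to 1 (fully open), then the shift along the tool's x, y, z in mm, then the turn, a rotation vector about the tool's x, y, z in degrees. In form: [[grip, x, y, z, ax, ay, az], ...]. A call has 1 to 12 rows; each row shifts and turns the commanded pose from where the row before left it, along the tool's axes as they then stand; what a row does not reach is not made up. A row lasts 1/8 s, in which the tool goes at most 62.5 mm and 10.7 degrees, less where a joint would pass 70% of its speed; a pose out of reach is approached as far as the arm can. A call with a gripper value outside its range is refused whole. The fingers move at their own pace and stop on an object; FORCE is the grip in N (left out, the last holds). Time passes only in rows, so rows that do not move let the fingers close. It gives the time, the measured TCP pose, the force and the opening at its end, in the units of the state.
- ctrl.state(): the state, without advancing time (a new reading comes with each control period).
- ctrl.snapshot(name): name is "side" or "top" or "wrist"; returns the picture (400x640x3 uint8, red, green, blue); there is no depth.
- ctrl.calibration(name): a dict with "fx", "fy", "cx", "cy" (pixels), "world_from_camera" (4x4, takes a point from camera to world coordinates). Camera axes: x right, y up, looking along -z (the intrinsics and any distortion apply to the point x, -y, -z); pixel columns grow to the right and rows downward; lengths in mm; the calibration is good to about 2 mm. The wrist camera is an equidistant fisheye: a pixel r from the principal point sees the ray r / f radians off the axis. A picture is of the moment at which its call begins: read the wrist's pose just before it. calibration takes no time and is no camera call; for the wrist camera it gives the pose at the moment of the call.
- ctrl.job_done(): hands the job in, once; it reports no verdict.
The state is a dict: "time_s": time; "joint_positions": joint angles; "joint_velocities": joint speeds; "joint_torque": joint torques, N m; "tool_pos": TCP position; "tcp_rot": TCP orientation; "force": force on the tool from outside, world axes, zero at the start; "wrist_torque": the same for the moment, N m; "grip_width": finger opening in mm.
Only numpy, scipy, OpenCV 4.12 (cv2) and the standard library are available. Lean on these libraries where they do the work, as an engineer would, in place of code of your own. Each camera call takes 0.05 s, during which the arm holds its last target.

### The job

The wooden toadstools already standing on the varnishing turntable are dry: lift each one out and put it in the tray of its cap colour, lowering it in rather than letting it fall from above the rim. Set every toadstool waiting in the wooden block into its own socket of the turntable, upright and with its pin fully home; only the socket at the open front can be reached, so turn the table on from click to click (it has posts to push it by) and leave it clicked in place. Do not bump the clear hood hard, and leave the spray can, brush jar and tape roll where they are.

Things in the scene. Friction and masses are not known exactly. Their poses are not given: they have to be found in the camera images.
- stand: Fixed varnishing stand: grey foot 190 mm wide carrying the turntable and the clear hood. Origin: on the turntable's axis at the height of the work table; z up; its -x axis points to the open front, where a toadstool can be put in or taken out from above. The front place, where a socket stands when clicked there, is at x = -108 mm, y = 0 in this frame.
- hood: Fixed hood of clear plastic 4 mm thick with thin aluminium edges, open towards the stand's -x. Same frame as the stand: roof top at height 190 mm, front edge of roof and sides at x = -20 mm, back at x = 168 mm, sides at y = +-176 mm. It covers the turntable's rear half, with the sockets at the sides and rear.
- turntable (a joint): Angle of the turntable, rad, positive anticlockwise from above, endless, 0 at the start (noisy reading). A spring click holds it at every multiple of pi/2 (a socket at the front). About 0.37 N m (3 N at a post) turns it out of a click; let go anywhere within 40 degrees of a click, it swings to that click by itself within about a second.
- hub (a point): Centre of the turntable's upper face (aluminium disc 280 mm across, 12 mm thick, upper face 44 mm above the work table). The point turns with the table; at joint 0 its axes are those of the stand.
- block: Fixed wooden block 64 x 236 x 42 mm with four round holes (10 mm wide, 37 mm deep) in a row along its y axis, at y = -93, -31, 31 and 93 mm, for toadstools waiting for varnish. Origin: centre of the underside.
- tray_red: Loose red plastic tray, open on top, 170 x 170 x 45 mm, walls and floor 4 mm, 0.5 kg. Origin: centre of the underside. For dry toadstools with red caps.
- tray_yellow: Loose yellow tray of the same size and origin as tray_red. For dry toadstools with yellow caps.
- spray_can: Bystander: green spray can 60 mm across, 170 mm tall, upright. Origin: centre of the underside.
- brush_jar: Bystander: white jar 72 mm across, 85 mm tall, with brushes reaching 190 mm. Origin: centre of the underside.
- tape_roll: Bystander: brown tape roll 104 mm across, 30 mm tall, lying flat. Origin: centre of the underside.
- socket0 (a point): Centre of the mouth of one of four blue socket tubes on the turntable, 108 mm from its axis and 90 degrees apart: 34 mm across, mouth 80 mm above the work table, hole 10 mm wide and 36 mm deep. At joint 0 it lies at 0 degrees anticlockwise (from above) from the front.
- post0 (a point): One of four steel turning posts on the turntable, midway between sockets and 125 mm from its axis (the other three follow at 90, 180 and 270 degrees), 12 mm thick, with an 18 mm black ball on top (its top 123 mm above the work table; the disc below is at 44 mm). The point is on the post's axis, 102 mm above the work table. At joint 0 this post lies 45 degrees anticlockwise from the front.
- socket1 (a point): Mouth centre of another socket, as socket0. At joint 0 it lies at 90 degrees anticlockwise (from above) from the front.
- socket2 (a point): Mouth centre of another socket, as socket0. At joint 0 it lies at 180 degrees anticlockwise (from above) from the front.
- socket3 (a point): Mouth centre of another socket, as socket0. At joint 0 it lies at 270 degrees anticlockwise (from above) from the front.
- dry_red1: Dry toadstool of painted wood with a red cap, standing in a socket of the turntable. White stem 26 mm across with a flat foot, cap 44 mm across with a straight rim from 32 to 48 mm above the foot and a dome up to 62 mm; below the foot a dowel pin 8 mm thick and 32 mm long, tapered to 4 mm over its last 8 mm. Origin: centre of the stem's flat foot, z up along the stem. 60 g. May be absent.
- dry_red2: Dry toadstool with a red cap, standing in a socket; the same toadstool shape and origin as dry_red1. May be absent.
- dry_yellow1: Dry toadstool with a yellow cap, standing in a socket; the same toadstool shape and origin as dry_red1. May be absent.
- dry_yellow2: Dry toadstool with a yellow cap, standing in a socket; the same toadstool shape and origin as dry_red1. May be absent.
- fresh1: Toadstool with a red cap waiting in the wooden block; the same toadstool shape and origin as dry_red1; its foot rests on the block's or socket's upper face when the pin is fully home. May be absent.
- fresh2: Toadstool with a yellow cap waiting in the wooden block; the same toadstool shape and origin as dry_red1; its foot rests on the block's or socket's upper face when the pin is fully home. May be absent.
- fresh3: Toadstool with a red cap waiting in the wooden block; the same toadstool shape and origin as dry_red1; its foot rests on the block's or socket's upper face when the pin is fully home. May be absent.
- fresh4: Toadstool with a yellow cap waiting in the wooden block; the same toadstool shape and origin as dry_red1; its foot rests on the block's or socket's upper face when the pin is fully home. May be absent.

How it is judged:
By the outcome, as a careful person would: the job done as asked, in the order asked, and still so for the second after the job is handed in, with the robot touching nothing.
Of dry_red1, dry_red2, dry_yellow1, dry_yellow2 only 1 to 3 are there at a start; the rules pass over those that are not, and their reading is None.
Of fresh1, fresh2, fresh3, fresh4 only 3 to 4 are there at a start; the rules pass over those that are not, and their reading is None.
At some moment in a run one of tray_red, tray_yellow may be knocked a few centimetres aside while the robot is not near it.
It also fails if it takes over 210 s, if anything falls off the work surface, if the arm or the gripper's body presses on something with over 40 N, if the wrist force passes 120 N, or if a joint passes its speed limit or range.

## Working session

There is one attempt and no reset: what is moved stays moved. The work goes in short steps, Python scripts to look and compute and a shell command to move; the robot and the scene stay as the last step left them, time stands still between calls to the robot, and variables do not carry over. Pictures are saved under pics/ and viewed, and the job is handed in when it is done.

```bash
mkdir -p pics
python3 - <<'E'
from bench import ctrl
import cv2,numpy as np
s=ctrl.state(); print({k:np.round(v,3).tolist() for k,v in s.items()})
for n in ["side","top","wrist"]:
    c=ctrl.calibration(n); print(n,{k:np.round(v,3).tolist() if not isinstance(v,str) else v for k,v in c.items()})
    cv2.imwrite(f"pics/{n}0.png",ctrl.snapshot(n)[:,:,::-1])
E
```

```text
{'time_s': 0.0, 'joint_positions': [-72.025, 12.674, 87.526, -0.0, 79.911, -7.224], 'joint_velocities': [-0.027, -0.015, 0.023, -0.117, 0.018, 0.055], 'joint_torque': [0.001, -49.461, -38.738, 0.07, 0.057, -0.0], 'tool_pos': [265.912, -564.913, 221.446], 'tcp_rot': [[0.905, 0.426, -0.001], [0.426, -0.905, 0.002], [0.0, -0.002, -1.0]], 'force': [-0.373, 0.073, -0.009], 'wrist_torque': [0.003, -0.012, -0.055], 'grip_width': 87.416}
side {'fx': 395.742, 'fy': 395.742, 'cx': 314.536, 'cy': 198.133, 'world_from_camera': [[-0.809, 0.415, -0.416, 24.629], [-0.587, -0.559, 0.585, 763.444], [0.01, 0.718, 0.696, 965.858], [0.0, 0.0, 0.0, 1.0]]}
top {'fx': 464.169, 'fy': 464.169, 'cx': 312.9, 'cy': 208.574, 'world_from_camera': [[0.02, 0.982, -0.189, 279.044], [-1.0, 0.024, 0.019, 63.102], [0.024, 0.189, 0.982, 1407.339], [0.0, 0.0, 0.0, 1.0]]}
wrist {'fx': 309.707, 'fy': 309.707, 'cx': 316.069, 'cy': 200.598, 'world_from_camera': [[0.427, 0.871, 0.243, 333.088], [-0.904, 0.412, 0.112, -534.231], [-0.003, -0.267, 0.964, 384.39], [0.0, 0.0, 0.0, 1.0]]}
```

View pics/top0.png

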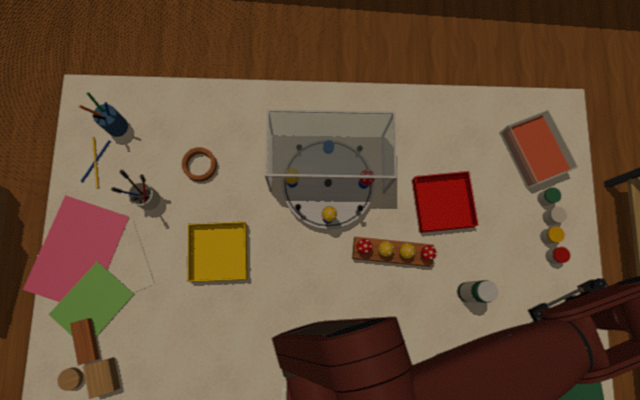

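View pics/side0.png

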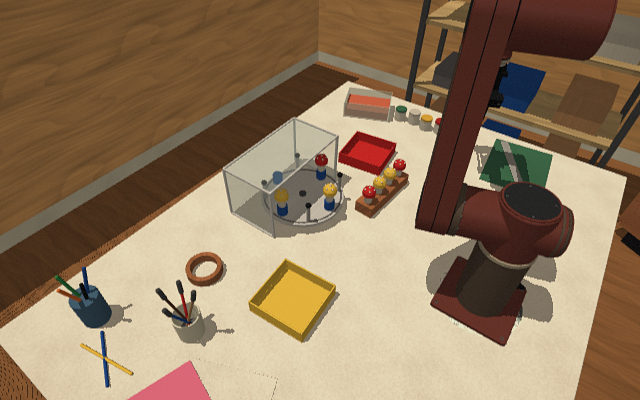

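View pics/wrist0.png

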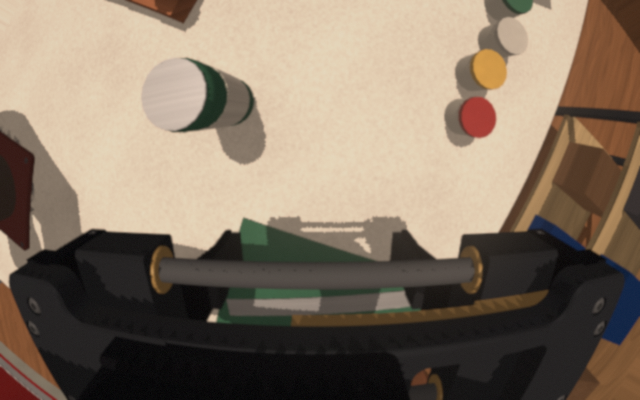

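```bash
cat > h.py <<'E'
from bench import ctrl
import cv2,numpy as np
def ray(n,u,v,c=None):
    c=c or ctrl.calibration(n); M=np.array(c["world_from_camera"])
    x=(u-c["cx"])/c["fx"]; y=(v-c["cy"])/c["fy"]
    if n=="wrist":
        r=np.hypot(x,y); d=np.array([x/r*np.sin(r),y/r*np.sin(r),np.cos(r)]) if r>1e-9 else np.array([0,0,1.])
    else: d=np.array([x,y,1.])
    d=np.array([d[0],-d[1],-d[2]])
    return M[:3,3],M[:3,:3]@d
def at(n,u,v,z,c=None):
    o,d=ray(n,u,v,c); return o+d*(z-o[2])/d[2]
def proj(n,p,c=None):
    c=c or ctrl.calibration(n); M=np.array(c["world_from_camera"])
    q=M[:3,:3].T@(np.array(p,float)-M[:3,3]); q=np.array([q[0],-q[1],-q[2]])
    if n=="wrist":
        r=np.hypot(q[0],q[1]); t=np.arctan2(r,q[2]); k=t/r if r>1e-9 else 0
        a,b=q[0]*k,q[1]*k
    else: a,b=q[0]/q[2],q[1]/q[2]
    return np.array([c["cx"]+c["fx"]*a,c["cy"]+c["fy"]*b])
def snap(n,name,crop=None,s=1):
    c=ctrl.calibration(n); im=ctrl.snapshot(n)[:,:,::-1].copy(); cv2.imwrite(f"pics/{name}_raw.png",im)
    o=im
    if crop: x0,y0,x1,y1=crop; o=im[y0:y1,x0:x1]
    o=cv2.resize(o,None,fx=s,fy=s,interpolation=cv2.INTER_CUBIC); cv2.imwrite(f"pics/{name}.png",o)
    return im,c
E
python3 - <<'E'
import cv2
im=cv2.imread('pics/top0.png')
cv2.imwrite('pics/topA.png',cv2.resize(im[100:280,250:450],None,fx=4,fy=3.3333,interpolation=cv2.INTER_CUBIC)) if 0 else cv2.imwrite('pics/topA.png',cv2.resize(im[100:250,255:455],None,fx=4,fy=4,interpolation=cv2.INTER_CUBIC))
cv2.imwrite('pics/topB.png',cv2.resize(im[160:300,340:490],None,fx=4,fy=4,interpolation=cv2.INTER_CUBIC))
E
```

```text
(no output)
```

View pics/topA.png

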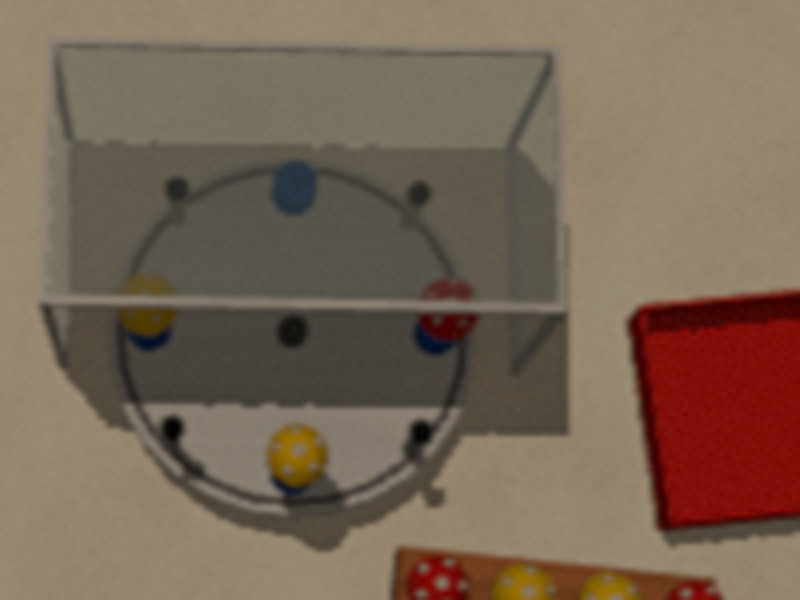

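View pics/topB.png

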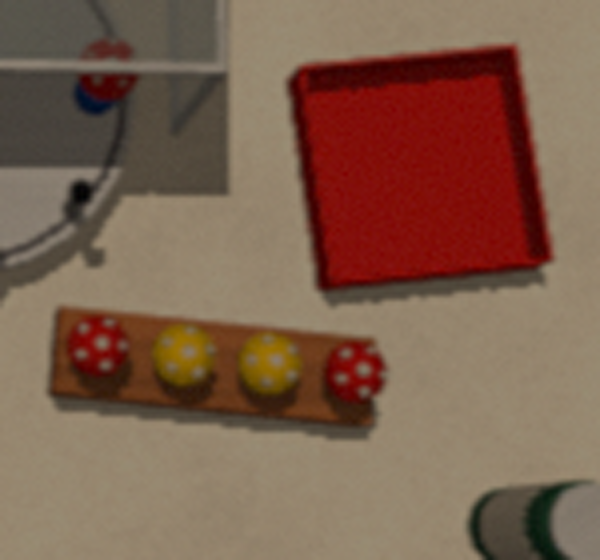

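```bash
cat > m1.py <<'E'
from h import *
from scipy.optimize import least_squares
A=lambda x,y:(255+x/4,100+y/4); B=lambda x,y:(340+x/4,160+y/4)
r2=np.hypot
c=ctrl.calibration("top")
# stand model
pts=[((172,428),(-88.4,88.4,114)),((421,433),(-88.4,-88.4,114)),((177,188),(88.4,88.4,114)),((419,193),(88.4,-88.4,114)),
((57,45),(168,176,190)),((556,50),(168,-176,190)),((44,304),(-20,176,190)),((562,309),(-20,-176,190)),((294,175),(108,0,80))]
def f(p,full=False):
    R=[]
    for uv,(x,y,z) in pts:
        w=[p[0]+np.cos(p[2])*x-np.sin(p[2])*y,p[1]+np.sin(p[2])*x+np.cos(p[2])*y,z]
        R.append(proj("top",w,c)-A(*uv))
    return np.array(R).ravel()
s=least_squares(f,[550,0,0]); print("stand",s.x[:2],np.degrees(s.x[2])); print(np.round(s.fun.reshape(-1,2),1).tolist())
# block caps
P=np.array([at("top",*B(*q),42+44,c)[:2] for q in [(98,346),(184,356),(269,363),(356,372)]]); print("fresh",P.round(1).tolist(),np.linalg.norm(np.diff(P,axis=0),axis=1))
d=P[0]-P[3]; print("block ctr",P.mean(0),"y axis deg",np.degrees(np.arctan2(d[1],d[0])))
for nm,q,z in [("frontY",A(297,456),80+44),("leftY",A(146,305),124),("rightR",A(446,309),124)]: print(nm,at("top",*q,z,c).round(1))
T=np.array([at("top",*B(*q),45,c)[:2] for q in [(293,75),(515,47),(551,258),(322,289)]]);print("redtray",T.mean(0),T.round(0).tolist(),np.linalg.norm(np.diff(T,axis=0),axis=1))
T=np.array([at("top",*q,45,c)[:2] for q in [(189,224),(246,222),(248,282),(188,283)]]);print("yeltray",T.mean(0),T.round(0).tolist(),np.linalg.norm(np.diff(T,axis=0),axis=1))
E
python3 m1.py
```

```text
stand [622.3665609   -8.19044028] 0.646922150763997
[[0.3, -0.3], [0.2, -0.7], [-0.0, 0.1], [0.1, -0.2], [-1.3, -0.8], [0.1, 0.2], [0.0, -0.0], [0.3, 0.6], [0.4, 1.2]]
fresh [[427.1, -112.8], [421.3, -174.5], [417.7, -235.5], [412.6, -298.0]] [61.97091006 61.1392787  62.68056628]
block ctr [ 419.65730733 -205.20050266] y axis deg 85.5343143167059
frontY [512.2  -8.4 124. ]
leftY [619.  100.8 124. ]
rightR [ 621.7 -113.7  124. ]
redtray [ 573.41893935 -362.37116517] [[642.0, -267.0], [668.0, -438.0], [505.0, -458.0], [478.0, -285.0]] [173.29149645 164.14732741 175.16432941]
yeltray [404.64370019 311.6022905 ] [[486.0, 401.0], [496.0, 234.0], [321.0, 220.0], [315.0, 392.0]] [167.69813517 175.99825086 172.36785946]
```

```bash
cat > plan.py <<'E'
# waypoints "x y z yaw [grip]" -> rows in tool axes (tool down assumed)
import sys,json,math,numpy as np
from bench import ctrl
s=ctrl.state(); p=np.array(s["tool_pos"]); R=np.array(s["tcp_rot"]); yaw=math.degrees(math.atan2(R[1,0],R[0,0]))
print("at",p.round(1),"yaw",round(yaw,2),"F",np.round(s["force"],1),"w",round(s["grip_width"],1),"t",s["time_s"], "tilt",R[:2,2].round(4))
V=52
for a in sys.argv[1:]:
    t=a.split(","); tgt=np.array([float(x) for x in t[:3]]); ty=float(t[3]); g=float(t[4]); v=float(t[5]) if len(t)>5 else V
    d=tgt-p; dy=(ty-yaw+180)%360-180
    n=max(1,math.ceil(np.linalg.norm(d)/v-0.05),math.ceil(abs(dy)/10.1-.02)); out=[]
    for i in range(n):
        k=n-i; d=(tgt-p)/k; az=round(-((ty-yaw+180)%360-180)/k,1); c,q=math.cos(math.radians(yaw)),math.sin(math.radians(yaw))
        r=[round(d[0]*c+d[1]*q,1),round(d[0]*q-d[1]*c,1),round(-d[2],1)]
        p=p+np.array([r[0]*c+r[1]*q,r[0]*q-r[1]*c,-r[2]]); yaw-=az
        out.append([g]+r+[0,0,az])
    print(json.dumps(out))
E
python3 plan.py 490,-9.4,230,0.65,0.8
```

```text
at [ 265.9 -565.1  221.7] yaw 25.2 F [0.5 0.4 0.3] w 87.1 t 0.15 tilt [-0.0005  0.0015]
[[0.8, 36.6, -33.9, -0.7, 0, 0, 2.0], [0.8, 35.4, -35.2, -0.7, 0, 0, 2.0], [0.8, 34.2, -36.4, -0.7, 0, 0, 2.1], [0.8, 32.8, -37.7, -0.7, 0, 0, 2.0], [0.8, 31.5, -38.8, -0.7, 0, 0, 2.1], [0.8, 30.0, -39.9, -0.7, 0, 0, 2.0], [0.8, 28.6, -40.9, -0.7, 0, 0, 2.1], [0.8, 27.1, -41.9, -0.7, 0, 0, 2.0], [0.8, 25.6, -42.9, -0.7, 0, 0, 2.1], [0.8, 24.0, -43.8, -0.7, 0, 0, 2.0], [0.8, 22.5, -44.6, -0.7, 0, 0, 2.1], [0.8, 20.8, -45.3, -0.6, 0, 0, 2.0]]
```

```bash
python3 -m pendant '[[0.8,36.6,-33.9,-0.7,0,0,2],[0.8,35.4,-35.2,-0.7,0,0,2],[0.8,34.2,-36.4,-0.7,0,0,2.1],[0.8,32.8,-37.7,-0.7,0,0,2],[0.8,31.5,-38.8,-0.7,0,0,2.1],[0.8,30,-39.9,-0.7,0,0,2],[0.8,28.6,-40.9,-0.7,0,0,2.1],[0.8,27.1,-41.9,-0.7,0,0,2],[0.8,25.6,-42.9,-0.7,0,0,2.1],[0.8,24,-43.8,-0.7,0,0,2],[0.8,22.5,-44.6,-0.7,0,0,2.1],[0.8,20.8,-45.3,-0.6,0,0,2]]'
python3 - <<'E'
from h import *
im,c=snap("wrist","w1")
for k in range(4):
    s=ctrl.state(); print(np.round(s["tool_pos"],2),np.round(s["tcp_rot"],4).tolist()); ctrl.snapshot("top")
E
```

```text
time_s: 1.65
tool_pos: [490.5, -8.2, 230.8]
tcp_rot: [[1.0, 0.011, 0.0], [0.011, -1.0, -0.0], [0.0, 0.0, -1.0]]
force: [0.3, -1.0, 0.2]
grip_width: 69.5
[491.78  -3.26 230.91] [[0.9999, 0.0123, 0.0015], [0.0123, -0.9999, 0.004], [0.0016, -0.004, -1.0]]
[490.93  -5.88 230.72] [[0.9999, 0.0165, 0.0002], [0.0165, -0.9999, 0.0017], [0.0003, -0.0017, -1.0]]
[490.28  -7.91 230.54] [[0.9999, 0.0166, -0.0007], [0.0166, -0.9999, 0.0002], [-0.0006, -0.0002, -1.0]]
[489.95  -9.24 230.48] [[0.9999, 0.015, -0.0009], [0.015, -0.9999, -0.0003], [-0.0009, 0.0003, -1.0]]
```

View pics/w1.png

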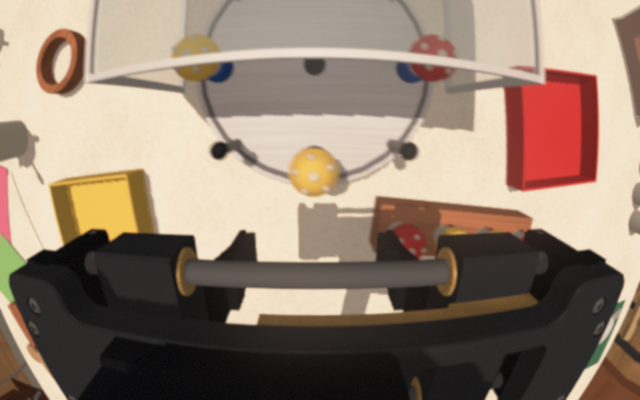

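Run:
```python
from h import *
im,c=snap("wrist","w2",(180,90,460,290),2.8)
s=ctrl.state();print(np.round(s["tool_pos"],2),np.round(s["tcp_rot"],4)[:2,0])
```

```text
[489.75 -10.62 230.55] [0.9999 0.0119]
```

View pics/w2.png

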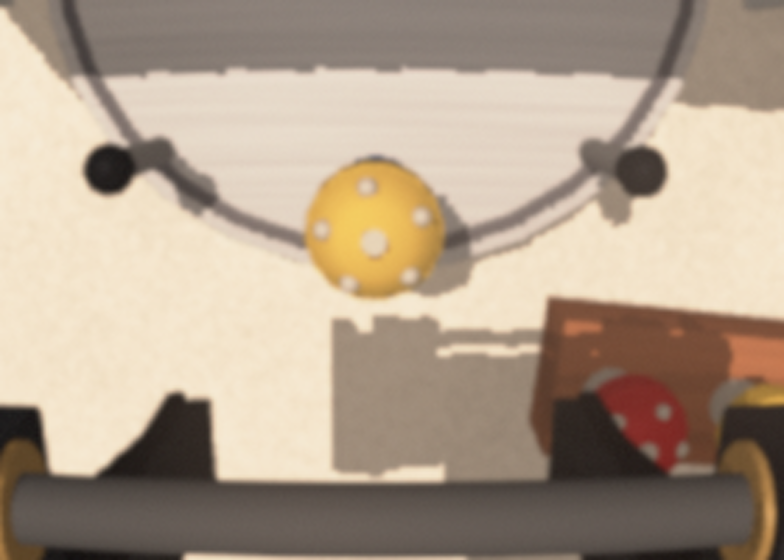

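Run:
```python
from h import *
c=ctrl.calibration("wrist")
print(np.round(ctrl.state()["tool_pos"],2))
A=lambda x,y:(180+x/2.8,90+y/2.8)
l=at("wrist",*A(109,169),114,c);r=at("wrist",*A(640,171),114,c);print(l,r,np.linalg.norm(l-r)); d=l-r
m=(l+r)/2; yaw=np.degrees(np.arctan2(-d[0],d[1])); print("yaw",yaw); fx=m[:2]-19.6*np.array([np.cos(np.radians(yaw)),np.sin(np.radians(yaw))]);print("front",fx)
for z in (116,124,128): print(z,at("wrist",*A(375,229),z,c))
print("pole",at("wrist",*A(374,243),142,c))
```

```text
[489.75 -10.62 230.55]
[533.59073343  80.69163639 114.        ] [535.06836306 -96.05094827 114.        ] 176.74876130458065
yaw 0.4790015349268686
front [514.73023318  -7.84351305]
116 [513.81014432  -8.29961691 116.        ]
124 [515.25535016  -8.34199465 124.        ]
128 [515.97795308  -8.36318352 128.        ]
pole [514.30096905  -8.19041959 142.        ]
```

```bash
python3 plan.py 514.6,-8.2,231,0.6,0.8 514.6,-8.2,101,0.6,0.8,45
```

```text
at [489.7 -10.6 230.6] yaw 0.68 F [ 0.6 -0.9  0.6] w 69.4 t 1.95 tilt [-0.0008 -0.0004]
[[0.8, 24.9, -2.1, -0.4, 0, 0, 0.1]]
[[0.8, -0.0, -0.0, 43.3, 0, 0, -0.0], [0.8, -0.0, -0.0, 43.3, 0, 0, -0.0], [0.8, -0.0, -0.0, 43.4, 0, 0, -0.0]]
```

```bash
python3 -m pendant '[[0.8,24.9,-2.1,0,0,0,0],[0.8,0,0,43,0,0,0],[0.8,0,0,43,0,0,0],[0.8,0,0,43,0,0,0],[0.8,0,0,0,0,0,0],[0.8,0,0,0,0,0,0]]' 25;  python3 -m pendant '[[0.3,0,0,0,0,0,0],[0.3,0,0,0,0,0,0],[0.3,0,0,0,0,0,0]]'
python3 - <<'E'
from h import *
im,c=snap("wrist","w3")
snap("side","s3",(200,100,400,250),4)
E
```

```text
time_s: 2.7
tool_pos: [515.9, -8.5, 103.5]
tcp_rot: [[1.0, 0.011, 0.002], [0.011, -1.0, -0.0], [0.002, 0.0, -1.0]]
force: [0.6, -0.4, 0.7]
grip_width: 69.8
time_s: 3.08
tool_pos: [515.6, -7.5, 102.7]
tcp_rot: [[1.0, 0.012, 0.002], [0.012, -1.0, -0.0], [0.002, 0.0, -1.0]]
force: [-0.4, 1.0, -0.5]
grip_width: 47.3
```

View pics/w3.png

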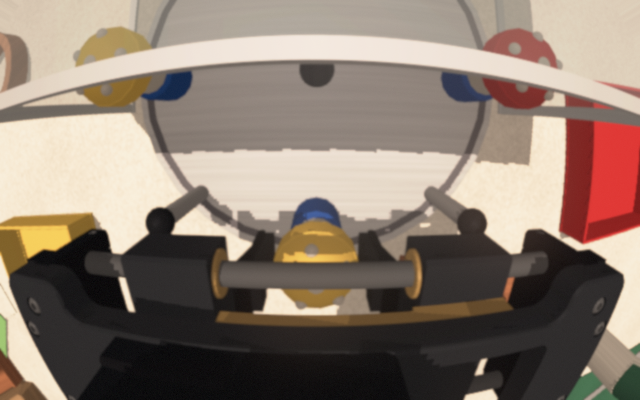

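View pics/s3.png

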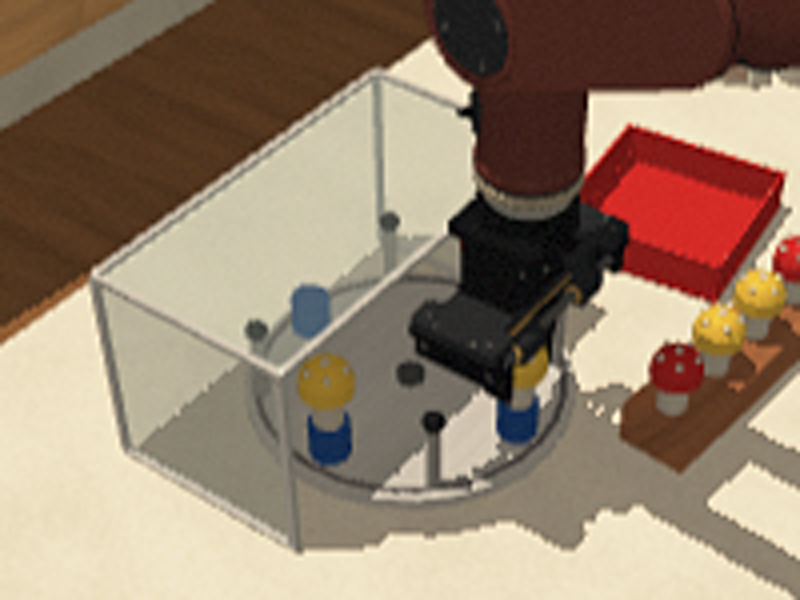

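```bash
python3 -m pendant '[[0.3,0,0,0,0,0,0],[0.3,0,0,0,0,0,0],[0.3,0,0,0,0,0,0]]'; python3 plan.py; python3 -m pendant '[[0.3,0,0,-20,0,0,0],[0.3,0,0,-40,0,0,0],[0.3,0,0,-40,0,0,0],[0.3,0,0,-20,0,0,0]]'
python3 - <<'E'
from h import *
im,c=snap("top","t4",(160,170,300,310),4)
E
python3 plan.py 514.6,-8.2,225,0.6,0.3 405,270,215,60,0.3
```

```text
time_s: 3.55
tool_pos: [515.5, -7.4, 102.4]
tcp_rot: [[1.0, 0.012, 0.001], [0.012, -1.0, -0.0], [0.001, 0.0, -1.0]]
force: [-0.8, 0.3, 4.8]
grip_width: 43.5
at [515.5  -7.4 102.4] yaw 0.71 F [-0.8  0.3  4.8] w 43.5 t 3.55 tilt [ 0.0008 -0.0001]
time_s: 4.05
tool_pos: [515.7, -7.5, 223.8]
tcp_rot: [[1.0, 0.012, 0.002], [0.012, -1.0, -0.0], [0.002, 0.0, -1.0]]
force: [-0.3, 0.6, -1.0]
grip_width: 43.4
at [516.7  -7.7 226. ] yaw 0.71 F [0.7 0.4 2. ] w 43.6 t 4.1 tilt [ 0.0053 -0.0009]
[[0.3, -2.2, 0.5, 1.0, 0, 0, 0.1]]
[[0.3, -17.8, -46.6, 1.7, 0, 0, -9.9], [0.3, -9.5, -48.9, 1.7, 0, 0, -9.9], [0.3, -0.9, -49.8, 1.7, 0, 0, -9.9], [0.3, 7.6, -49.3, 1.6, 0, 0, -9.9], [0.3, 16.0, -47.2, 1.7, 0, 0, -9.9], [0.3, 23.9, -43.7, 1.6, 0, 0, -9.9]]
```

View pics/t4.png

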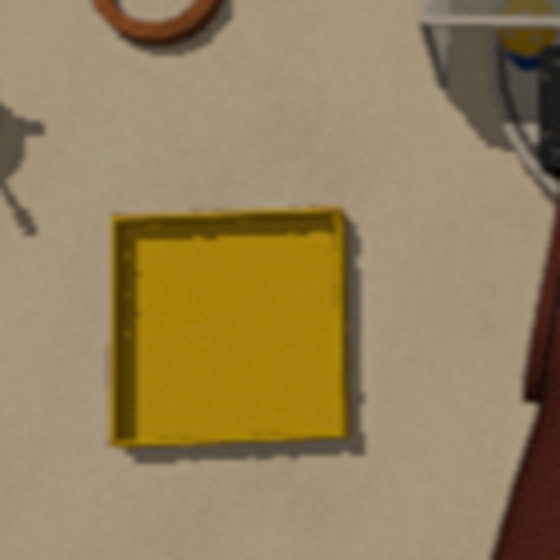

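```bash
cat > tray.py <<'E'
from h import *
import sys
# corners in top px order TL TR BR BL
def tray(T,z=45):
    P=np.array([at("top",u,v,z)[:2] for u,v in T]); d=P[0]-P[1]
    print("ctr",P.mean(0).round(1),"yaxis dir deg",np.degrees(np.arctan2(d[1],d[0])).round(1),P.round(0).tolist())
E
python3 -c "
from tray import *
tray([(160+a/4,170+b/4) for a,b in [(112,215),(343,208),(348,437),(112,443)]])"
```

```text
ctr [408.4 313.5] yaxis dir deg 93.1 [[487.0, 404.0], [496.0, 234.0], [329.0, 223.0], [321.0, 392.0]]
```

```bash
cat > plan2.py <<'E'
# waypoints x,y,z,yaw,tilt,grip[,v]   tilt = about tool y after yaw
import sys,json,math,numpy as np
from scipy.spatial.transform import Rotation as Ro
from bench import ctrl
s=ctrl.state(); p=np.array(s["tool_pos"]); R=Ro.from_matrix(np.array(s["tcp_rot"]))
m=R.as_matrix(); print("at",p.round(1),"yaw",round(math.degrees(math.atan2(m[1,0],m[0,0])),2),"tilt z",m[:,2].round(3),"F",np.round(s["force"],1),"w",round(s["grip_width"],1),"t",s["time_s"])
for a in sys.argv[1:]:
    t=[float(x) for x in a.split(",")]; v=t[6] if len(t)>6 else 52
    T=Ro.from_euler("z",t[3],degrees=True)*Ro.from_matrix(np.diag([1,-1,-1.]))*Ro.from_euler("y",t[4],degrees=True)
    d=np.array(t[:3])-p; ang=np.degrees((R.inv()*T).magnitude())
    n=max(1,math.ceil(np.linalg.norm(d)/v-.05),math.ceil(ang/10.2-.02)); out=[]
    for i in range(n):
        k=n-i; sh=np.round(R.inv().apply((np.array(t[:3])-p)/k),1)+0.; rv=np.round(np.degrees((R.inv()*T).as_rotvec())/k,1)+0.
        p=p+R.apply(sh); R=R*Ro.from_rotvec(np.radians(rv)); out.append([t[5]]+sh.tolist()+rv.tolist())
    print(json.dumps(out))
E
python3 plan2.py 427.5,285,190,0.6,0,0.3 427.5,285,120,0.6,45,0.3 427.5,285,45,0.6,45,0.3,40
```

```text
at [516.7  -7.7 226. ] yaw 0.71 tilt z [ 0.005 -0.001 -1.   ] F [0.7 0.4 2. ] w 43.6 t 4.1
[[0.3, -14.3, -49.0, 5.9, 0.0, -0.1, 0.0], [0.3, -14.3, -49.0, 5.9, 0.0, 0.0, 0.0], [0.3, -14.3, -49.0, 5.9, 0.0, -0.1, 0.0], [0.3, -14.3, -48.9, 5.9, 0.0, 0.0, 0.0], [0.3, -14.3, -49.0, 5.9, 0.0, -0.1, 0.1], [0.3, -14.3, -48.9, 6.0, 0.1, 0.0, 0.0]]
[[0.3, 0.0, 0.0, 14.0, 0.0, 9.0, 0.0], [0.3, -2.2, 0.0, 13.8, 0.0, 9.0, 0.0], [0.3, -4.3, 0.0, 13.3, 0.0, 9.0, 0.0], [0.3, -6.4, 0.0, 12.5, 0.0, 9.0, 0.0], [0.3, -8.2, 0.1, 11.3, 0.0, 9.0, 0.0]]
[[0.3, -26.5, 0.0, 26.5, 0.0, 0.0, 0.0], [0.3, -26.6, 0.0, 26.6, 0.0, 0.0, 0.0]]
```

```bash
python3 -m pendant '[[0.3,-14.3,-49,6,0,0,0],[0.3,-14.3,-49,6,0,0,0],[0.3,-14.3,-49,6,0,0,0],[0.3,-14.3,-49,6,0,0,0],[0.3,-14.3,-49,6,0,0,0],[0.3,-14.3,-49,6,0,0,0],[0.3,0,0,14,0,9,0],[0.3,-2.2,0,13.8,0,9,0],[0.3,-4.3,0,13.3,0,9,0],[0.3,-6.4,0,12.5,0,9,0],[0.3,-8.2,0,11.3,0,9,0],[0.3,0,0,0,0,0,0]]'; python3 plan2.py 427.5,285,45,0.6,45,0.3,40
```

```text
time_s: 5.6
tool_pos: [430.0, 255.5, 134.1]
tcp_rot: [[0.745, 0.048, 0.666], [0.029, -0.999, 0.04], [0.667, -0.01, -0.745]]
force: [-0.7, 0.6, -1.3]
grip_width: 43.1
at [430.  255.5 134.1] yaw 2.27 tilt z [ 0.666  0.04  -0.745] F [-0.7  0.6 -1.3] w 43.1 t 5.6
[[0.3, -20.1, -9.6, 22.0, -0.6, 1.1, 0.4], [0.3, -20.7, -9.6, 21.5, -0.7, 1.0, 0.4], [0.3, -21.1, -9.8, 21.0, -0.6, 1.1, 0.4]]
```

```bash
python3 -m pendant '[[0.3,0,0,0,0,0,0],[0.3,0,0,0,0,0,0]]' >/dev/null; python3 plan2.py 427.5,285,45,0.6,45,0.3,40
```

```text
at [435.  259.1 140.3] yaw 1.93 tilt z [ 0.67   0.043 -0.741] F [ 0.   0.5 -0.7] w 43.5 t 5.85
[[0.3, -22.9, -8.3, 22.2, -0.7, 0.9, 0.3], [0.3, -23.4, -8.4, 21.8, -0.7, 1.0, 0.3], [0.3, -23.7, -8.5, 21.3, -0.7, 0.9, 0.3]]
```

```bash
python3 -m pendant '[[0.3,-22.9,-8.3,22.2,-0.7,1,0.3],[0.3,-23.4,-8.4,21.8,-0.7,1,0.3],[0.3,-23,-8.5,20,-0.7,1,0.3],[0.3,0,0,0,0,0,0],[0.3,0,0,0,0,0,0]]' >/dev/null; python3 plan2.py 427.5,285,45,0.6,45,0.3,40; python3 -c "
from h import *
snap('side','s5',(220,200,420,350),4)"
```

```text
at [434.  240.7  88.7] yaw 2.69 tilt z [ 0.652  0.068 -0.756] F [ 1.   0.3 -0.7] w 43.1 t 6.475
[[0.3, -16.0, -21.7, 15.9, -1.8, 2.1, 0.7], [0.3, -16.7, -22.0, 14.6, -1.8, 2.0, 0.8]]
```

View pics/s5.png

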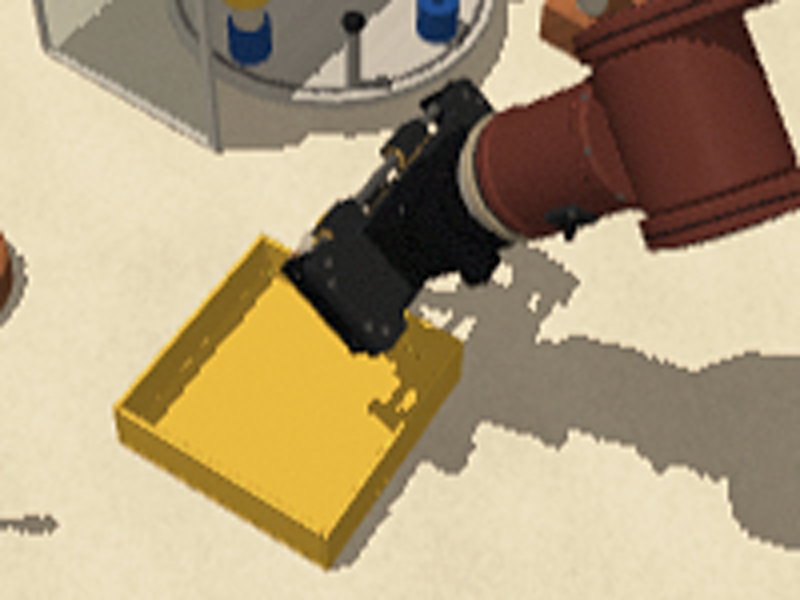

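```bash
python3 -c "
from bench import ctrl
print(ctrl.state()['joint_positions'])"
```

```text
[ 30.86375715 -18.19443049 142.83225608 -44.20212529  23.29589049
 153.56056889]
```

```bash
python3 plan2.py 400,285,140,0.6,0,0.3 390,285,110,0.6,-45,0.3
```

```text
at [434.  240.8  88.9] yaw 2.7 tilt z [ 0.652  0.068 -0.755] F [ 0.6  0.4 -0.6] w 42.8 t 6.525
[[0.3, 1.9, -9.6, -11.5, -0.6, -8.2, 0.6], [0.3, 0.1, -9.5, -11.8, -0.6, -8.2, 0.5], [0.3, -1.7, -9.3, -11.8, -0.5, -8.2, 0.6], [0.3, -3.4, -9.2, -11.5, -0.6, -8.1, 0.5], [0.3, -5.1, -9.1, -11.0, -0.5, -8.2, 0.6]]
[[0.3, -2.0, 0.0, 6.0, 0.0, -9.0, 0.0], [0.3, -1.0, 0.0, 6.2, 0.0, -9.0, 0.0], [0.3, 0.0, 0.0, 6.3, 0.0, -9.0, 0.0], [0.3, 0.9, 0.0, 6.3, 0.0, -9.0, 0.0], [0.3, 1.9, 0.0, 6.1, 0.0, -9.0, 0.0]]
```

```bash
python3 -m pendant '[[0.3,1.9,-9.6,-11.5,-0.6,-8.2,0.6],[0.3,0.1,-9.5,-11.8,-0.6,-8.2,0.5],[0.3,-1.7,-9.3,-11.8,-0.5,-8.2,0.6],[0.3,-3.4,-9.2,-11.5,-0.6,-8.1,0.5],[0.3,-5.1,-9.1,-11,-0.5,-8.2,0.6],[0.3,-2,0,6,0,-9,0],[0.3,-1,0,6.2,0,-9,0],[0.3,0,0,6.3,0,-9,0],[0.3,0.9,0,6.3,0,-9,0],[0.3,1.9,0,6.1,0,-9,0],[0.3,0,0,0,0,0,0],[0.3,0,0,0,0,0,0]]'; python3 plan2.py 387.5,285,45,0.6,-45,0.3; python3 -c "
from bench import ctrl
print(ctrl.state()['joint_positions'])"
```

```text
time_s: 8.02
tool_pos: [392.4, 280.5, 106.0]
tcp_rot: [[0.73, 0.006, -0.683], [0.002, -1.0, -0.006], [-0.683, 0.004, -0.73]]
force: [0.1, -0.1, -0.6]
grip_width: 43.3
at [392.4 280.5 106. ] yaw 0.13 tilt z [-0.683 -0.006 -0.73 ] F [ 0.1 -0.1 -0.6] w 43.3 t 8.025
[[0.3, 19.1, -2.4, 23.9, 0.0, -0.9, -0.2], [0.3, 19.4, -2.2, 23.7, -0.1, -1.0, -0.1]]
[ 17.72052095  32.71114432  85.01795886  12.00022537 103.77960648
 105.91960355]
```

```bash
python3 -m pendant '[[0.3,19,-2,23.5,0,-1,0],[0.3,19,-2,23.5,0,-1,0],[0.3,0,0,0,0,0,0],[0.3,0,0,0,0,0,0]]'; python3 -c "
from h import *
snap('side','s6',(220,200,420,350),4)"
```

```text
time_s: 8.52
tool_pos: [387.8, 284.5, 47.8]
tcp_rot: [[0.707, 0.006, -0.708], [0.002, -1.0, -0.006], [-0.708, 0.003, -0.707]]
force: [-0.2, -0.0, -0.3]
grip_width: 43.2
```

View pics/s6.png

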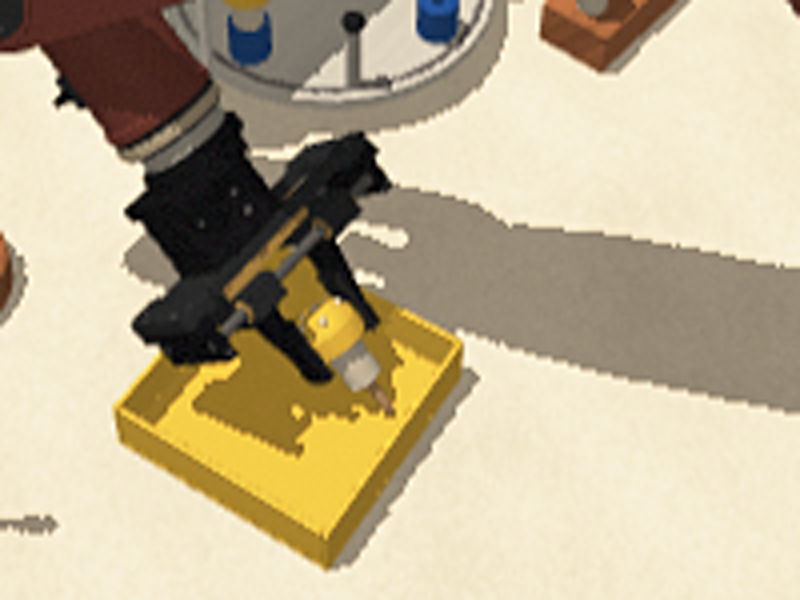

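```bash
python3 -m pendant '[[0.3,2.5,0,2.5,0,0,0],[0.3,0,0,0,0,0,0],[0.7,0,0,0,0,0,0],[0.7,0,0,0,0,0,0],[0.7,0,0,0,0,0,0],[0.7,0,0,0,0,0,0],[0.7,0,0,-30,0,0,0],[0.7,0,0,-50,0,0,0]]'; python3 -c "
from h import *
snap('side','s7',(220,200,420,350),4)"; python3 plan2.py
```

```text
time_s: 9.57
tool_pos: [442.3, 284.0, 97.4]
tcp_rot: [[0.7, 0.006, -0.714], [0.0, -1.0, -0.008], [-0.714, 0.005, -0.7]]
force: [0.8, 0.8, 0.0]
grip_width: 60.7
at [449.3 284.5 103.1] yaw 0.1 tilt z [-0.706 -0.004 -0.708] F [ 0.6 -1.7  4.6] w 61.0 t 9.625
```

View pics/s7.png

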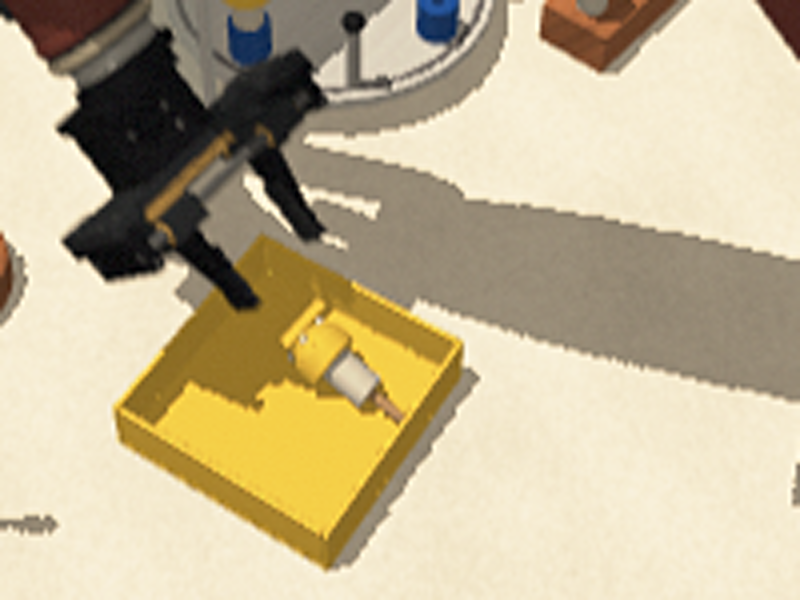

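```bash
cat > arc.py <<'E'
import numpy as np,sys
H=np.array([622.9,-6.7]); Y=np.radians(.58)
def W(x,y): return H+np.array([np.cos(Y)*x-np.sin(Y)*y,np.sin(Y)*x+np.cos(Y)*y])
ang=[135]+list(np.linspace(140,223,11)); off=24
P=[W(125*np.cos(np.radians(a)),125*np.sin(np.radians(a))+off) for a in ang]
print("start",W(-88.4,88.4+34),"end",P[-1])
E
python3 arc.py; python3 plan2.py 480,200,160,0.6,0,0 533.3,115,160,0.6,0,0 533.3,115,88,0.6,0,0
```

```text
start [533.2655063  114.79887876] end [532.10548682 -68.87206943]
at [449.3 284.5 103.1] yaw 0.1 tilt z [-0.706 -0.004 -0.708] F [ 0.6 -1.7  4.6] w 61.0 t 9.625
[[0.0, -3.7, 17.0, -12.3, 0.0, 9.0, -0.1], [0.0, -1.8, 16.9, -12.8, 0.0, 9.0, -0.1], [0.0, 0.2, 16.9, -12.9, 0.0, 9.0, -0.1], [0.0, 2.2, 17.0, -12.7, 0.0, 8.9, -0.1], [0.0, 4.2, 17.0, -12.1, -0.1, 9.0, 0.0]]
[[0.0, 26.2, 42.7, 0.0, 0.0, 0.0, 0.0], [0.0, 26.2, 42.8, 0.0, 0.0, 0.0, 0.0]]
[[0.0, 0.0, 0.0, 36.0, 0.0, 0.0, 0.0], [0.0, 0.0, -0.1, 36.0, 0.0, 0.0, 0.0]]
```

```bash
python3 -m pendant '[[0,-3.7,17,-12.3,0,9,0],[0,-1.8,17,-12.8,0,9,0],[0,0.2,17,-12.9,0,9,0],[0,2.2,17,-12.7,0,9,0],[0,4.2,17,-12.1,0,9,0],[0,0,0,0,0,0,0],[0,0,0,0,0,0,0]]' ; python3 plan2.py 533.3,115,160,0.6,0,0 533.3,115,88,0.6,0,0
```

```text
time_s: 10.5
tool_pos: [474.7, 200.0, 155.1]
tcp_rot: [[1.0, 0.005, -0.007], [0.005, -1.0, -0.003], [-0.007, 0.003, -1.0]]
force: [-0.2, 0.1, -0.5]
grip_width: 2.5
at [474.7 200.  155.1] yaw 0.27 tilt z [-0.007 -0.003 -1.   ] F [-0.2  0.1 -0.5] w 2.5 t 10.5
[[0.0, 29.1, 42.7, -2.5, 0.1, 0.2, -0.2], [0.0, 28.9, 42.7, -2.5, 0.1, 0.2, -0.1]]
[[0.0, 0.0, 0.0, 36.0, 0.0, 0.0, 0.0], [0.0, 0.0, 0.0, 36.0, 0.0, 0.0, 0.0]]
```

```bash
python3 -m pendant '[[0,29,42.7,-2.5,0,0.3,0],[0,29,42.7,-2.5,0,0.2,0],[0,0,0,36,0,0,0],[0,0,0,36,0,0,0],[0,0,0,0,0,0,0],[0,0,0,0,0,0,0]]'
cat >> arc.py <<'E'
from bench import ctrl
p=np.array(ctrl.state()["tool_pos"][:2]); yaw=np.radians(.6); r=[]
for q in P:
    d=q-p; v=np.round([d[0]*np.cos(yaw)+d[1]*np.sin(yaw),d[0]*np.sin(yaw)-d[1]*np.cos(yaw)],1); r.append(v.tolist()); p=q
print(r)
E
python3 arc.py; python3 plan2.py; python3 -c "
from h import *
snap('wrist','w8')"
```

```text
time_s: 11.25
tool_pos: [534.1, 114.6, 88.4]
tcp_rot: [[1.0, 0.005, 0.002], [0.005, -1.0, -0.004], [0.002, 0.004, -1.0]]
force: [-0.4, -0.2, 0.4]
grip_width: 0.6
start [533.2655063  114.79887876] end [532.10548682 -68.87206943]
[[-0.8, 9.8], [-7.4, 8.0], [-10.6, 14.7], [-8.4, 16.0], [-6.0, 17.1], [-3.4, 17.8], [-0.8, 18.1], [1.8, 18.0], [4.4, 17.6], [6.8, 16.7], [9.2, 15.6], [11.3, 14.1]]
at [534.1 114.6  88.4] yaw 0.29 tilt z [ 0.002 -0.004 -1.   ] F [-0.4 -0.2  0.4] w 0.6 t 11.25
```

View pics/w8.png

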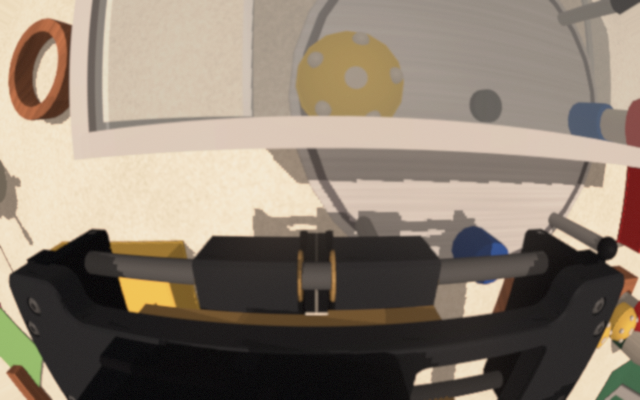

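```bash
python3 -m pendant '[[0,-0.8,9.8,0,0,0,0],[0,-7.4,8,0,0,0,0],[0,-10.6,14.7,0,0,0,0],[0,-8.4,16,0,0,0,0],[0,-6,17.1,0,0,0,0],[0,-3.4,17.8,0,0,0,0]]'; python3 -m pendant '[[0,-0.8,18.1,0,0,0,0],[0,1.8,18,0,0,0,0],[0,4.4,17.6,0,0,0,0],[0,6.8,16.7,0,0,0,0],[0,9.2,15.6,0,0,0,0],[0,11.3,14.1,0,0,0,0],[0,0,0,0,0,0,0],[0,0,0,0,0,0,0]]';  python3 -c "
from h import *
snap('side','s9',(200,100,400,250),4)"
```

```text
time_s: 12.05
tool_pos: [494.6, 31.9, 88.6]
tcp_rot: [[1.0, 0.005, -0.0], [0.005, -1.0, -0.001], [-0.0, 0.001, -1.0]]
force: [-4.9, 7.1, 3.9]
grip_width: 0.3
time_s: 13.05
tool_pos: [530.1, -69.2, 88.5]
tcp_rot: [[1.0, 0.005, 0.003], [0.005, -1.0, -0.004], [0.003, 0.004, -1.0]]
force: [-0.1, 0.7, 0.2]
grip_width: 0.7
```

View pics/s9.png

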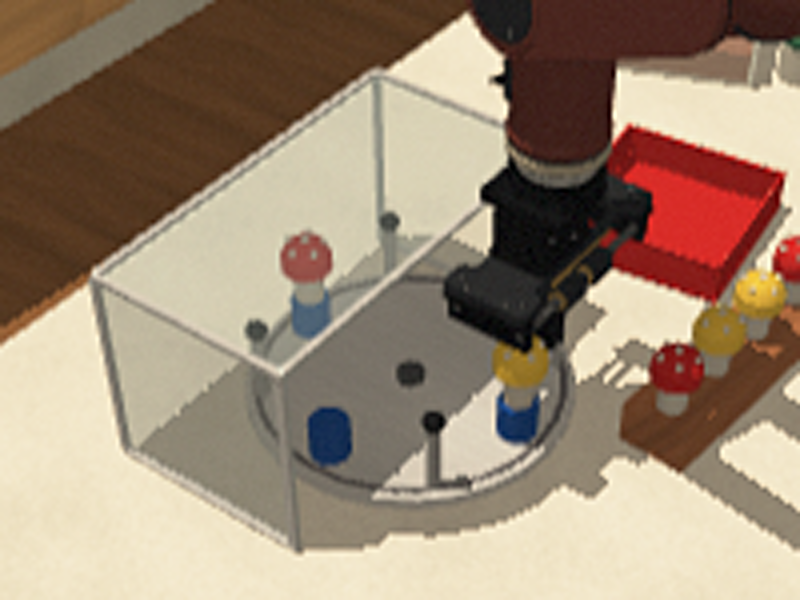

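```bash
python3 plan2.py 530,-69,175,0.6,0,0.8 515.5,-7.7,175,0.6,0,0.8 515.5,-7.7,101,0.6,0,0.8
```

```text
at [530.  -68.9  88.5] yaw 0.3 tilt z [ 0.002 -0.004 -1.   ] F [0.1 0.1 0.5] w 0.4 t 13.1
[[0.8, 0.1, 0.2, -43.3, 0.1, -0.1, -0.1], [0.8, 0.1, 0.2, -43.2, 0.1, 0.0, -0.2]]
[[0.8, -6.9, -30.7, 0.0, 0.0, 0.0, 0.0], [0.8, -7.0, -30.8, 0.0, 0.0, 0.0, 0.0]]
[[0.8, 0.0, 0.0, 37.0, 0.0, 0.0, 0.0], [0.8, 0.0, 0.0, 37.0, 0.0, 0.0, 0.0]]
```

```bash
python3 -m pendant '[[0,0,0,-43,0,0,0],[0,0,0,-43,0,0,0],[0.8,-7,-30.7,0,0,0,-0.3],[0.8,-7,-30.8,0,0,0,0],[0.8,0,0,0,0,0,0],[0.8,0,0,0,0,0,0],[0.8,0,0,0,0,0,0],[0.8,0,0,36,0,0,0],[0.8,0,0,37,0,0,0],[0.8,0,0,0,0,0,0],[0.8,0,0,0,0,0,0]]';  python3 -c "
from h import *
snap('wrist','w10')"
```

```text
time_s: 14.48
tool_pos: [516.5, -8.4, 102.6]
tcp_rot: [[1.0, 0.01, 0.004], [0.01, -1.0, -0.004], [0.004, 0.004, -1.0]]
force: [0.4, -0.5, 0.8]
grip_width: 69.1
```

View pics/w10.png

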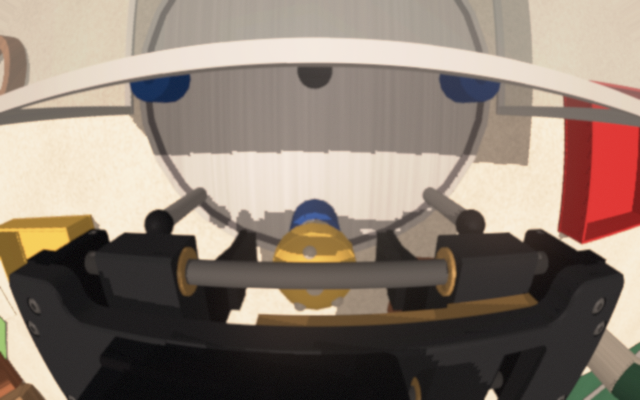

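```bash
python3 -m pendant '[[0.3,0,0,0,0,0,0],[0.3,0,0,0,0,0,0],[0.3,0,0,0,0,0,0],[0.3,0,0,0,0,0,0],[0.3,0,0,0,0,0,0],[0.3,0,0,-20,0,0,0],[0.3,0,0,-40,0,0,0],[0.3,0,0,-40,0,0,0],[0.3,0,0,-20,0,0,0]]'; python3 plan2.py 440,150,210,0.6,0,0.3 400,343,150,0.6,0,0.3 387.5,343,95,0.6,-45,0.3;  python3 -c "
from h import *
snap('top','t11',(160,170,300,310),4)"
```

```text
time_s: 15.65
tool_pos: [516.2, -7.5, 223.9]
tcp_rot: [[1.0, 0.01, 0.006], [0.01, -1.0, -0.005], [0.006, 0.005, -1.0]]
force: [0.4, 0.5, -1.3]
grip_width: 43.2
at [516.2  -7.5 223.9] yaw 0.59 tilt z [ 0.006 -0.005 -1.   ] F [ 0.4  0.5 -1.3] w 43.2 t 15.65
[[0.3, -18.7, -39.6, 3.2, 0.1, -0.1, 0.0], [0.3, -18.7, -39.6, 3.3, 0.1, -0.1, 0.0], [0.3, -18.6, -39.5, 3.4, 0.0, -0.1, 0.0], [0.3, -18.7, -39.6, 3.4, 0.1, 0.0, 0.0]]
[[0.3, -9.5, -48.3, 15.0, 0.0, 0.0, 0.0], [0.3, -9.5, -48.3, 15.0, 0.0, 0.0, 0.0], [0.3, -9.5, -48.4, 15.0, 0.0, 0.0, 0.0], [0.3, -9.5, -48.3, 15.1, 0.0, 0.0, 0.0]]
[[0.3, -2.5, 0.0, 11.0, 0.0, -9.0, 0.0], [0.3, -0.8, 0.0, 11.3, 0.0, -9.0, 0.0], [0.3, 1.0, 0.0, 11.2, 0.0, -9.0, 0.0], [0.3, 2.8, -0.1, 10.9, 0.0, -9.0, 0.0], [0.3, 4.4, 0.0, 10.4, 0.0, -9.0, 0.0]]
```

View pics/t11.png

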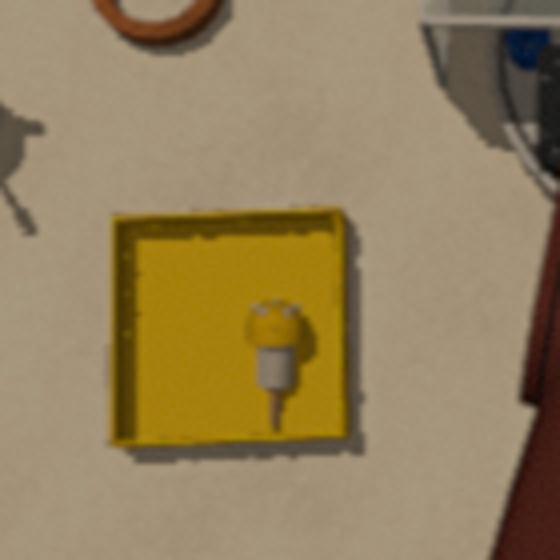

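Tray unmoved, first toadstool lies at lane y≈285 (zoom x≈275). The left lane is free.

```bash
python3 -m pendant '[[0.3,-18.7,-39.6,3.2,0,0,0],[0.3,-18.7,-39.6,3.2,0,0,0],[0.3,-18.7,-39.6,3.3,0,0,0],[0.3,-18.7,-39.6,3.3,0,0,0],[0.3,-9.5,-48.3,15,0,0,0],[0.3,-9.5,-48.3,15,0,0,0],[0.3,-9.5,-48.3,15,0,0,0],[0.3,-9.5,-48.3,15,0,0,0]]' >/dev/null;  python3 -m pendant '[[0.3,-2.5,0,11,0,-9,0],[0.3,-0.8,0,11.3,0,-9,0],[0.3,1,0,11.2,0,-9,0],[0.3,2.8,0,10.9,0,-9,0],[0.3,4.4,0,10.4,0,-9,0],[0.3,0,0,0,0,0,0],[0.3,0,0,0,0,0,0]]' >/dev/null; python3 plan2.py 387.5,343,45,0.6,-45,0.3;  python3 -c "
from h import *
snap('side','s12',(220,200,420,350),4)"
```

```text
at [386.7 342.6  91.8] yaw 0.36 tilt z [-0.703 -0.01  -0.711] F [-0.3 -0.5  0.6] w 43.2 t 17.575
[[0.3, 33.4, -0.6, 32.7, 0.2, -0.3, -0.2]]
```

View pics/s12.png

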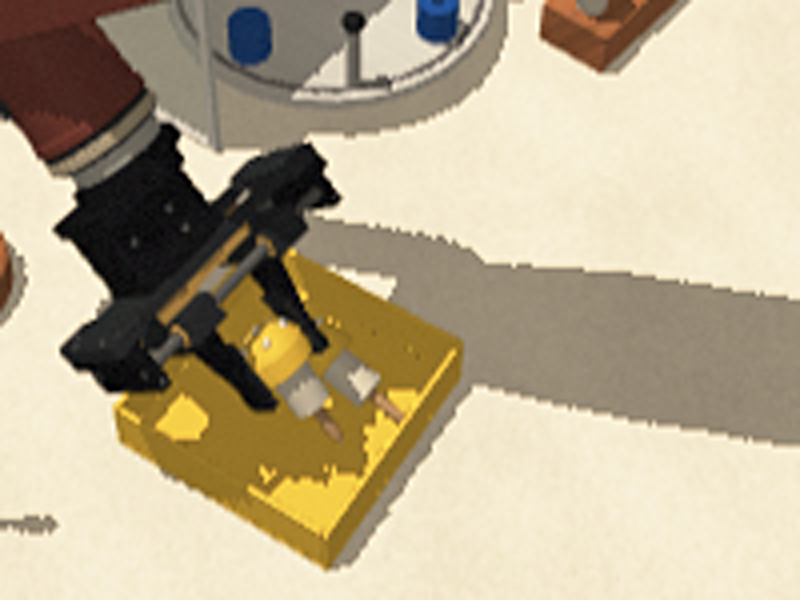

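```bash
python3 -m pendant '[[0.3,16.5,0,16.5,0,0,0],[0.3,16.5,0,16.5,0,0,0],[0.3,0,0,0,0,0,0],[0.3,0,0,0,0,0,0],[0.3,0,0,0,0,0,0]]'; python3 -m pendant '[[0.61,0,0,0,0,0,0],[0.61,0,0,0,0,0,0],[0.61,0,0,0,0,0,0],[0.61,0,0,0,0,0,0],[0.61,0,0,-30,0,0,0],[0.61,0,0,-50,0,0,0]]'; python3 plan2.py 480,220,160,0.6,0,0 533.3,115,160,0.6,0,0 533.3,115,88,0.6,0,0; python3 -c "
from h import *
snap('side','s13',(220,200,420,350),4)"
```

```text
time_s: 18.25
tool_pos: [387.4, 342.5, 45.6]
tcp_rot: [[0.71, 0.01, -0.704], [0.005, -1.0, -0.01], [-0.704, 0.004, -0.71]]
force: [0.8, -0.3, -0.9]
grip_width: 43.0
time_s: 19.0
tool_pos: [442.0, 342.8, 101.2]
tcp_rot: [[0.706, 0.011, -0.708], [0.004, -1.0, -0.012], [-0.708, 0.006, -0.706]]
force: [-0.2, 0.2, -0.6]
grip_width: 53.3
at [442.  342.8 101.2] yaw 0.31 tilt z [-0.708 -0.012 -0.706] F [-0.2  0.2 -0.6] w 53.3 t 19.0
[[0.0, -3.1, 24.7, -13.4, 0.1, 9.0, 0.0], [0.0, -0.9, 24.7, -13.7, 0.1, 9.0, 0.0], [0.0, 1.3, 24.6, -13.8, 0.0, 9.0, 0.0], [0.0, 3.4, 24.7, -13.4, 0.1, 9.0, -0.1], [0.0, 5.4, 24.6, -12.8, 0.0, 9.1, 0.0]]
[[0.0, 17.4, 35.2, 0.0, 0.0, 0.0, 0.0], [0.0, 17.4, 35.2, 0.1, 0.0, 0.0, 0.0], [0.0, 17.4, 35.2, 0.0, 0.0, 0.0, 0.0]]
[[0.0, 0.0, 0.0, 36.0, 0.0, 0.0, 0.0], [0.0, -0.1, -0.1, 36.0, 0.0, 0.0, 0.0]]
```

View pics/s13.png

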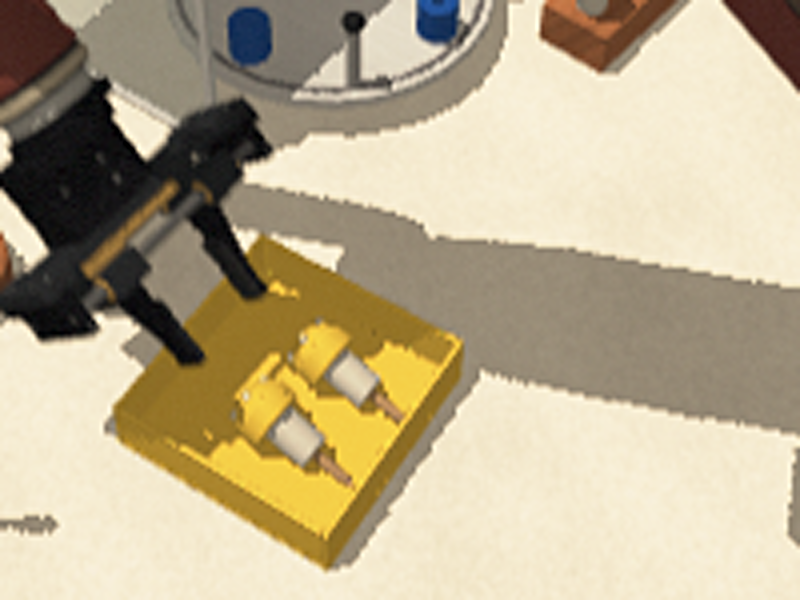

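```bash
python3 -m pendant '[[0,-3,24.7,-13.4,0,9,0],[0,-0.9,24.7,-13.7,0,9,0],[0,1.3,24.7,-13.8,0,9,0],[0,3.4,24.7,-13.4,0,9,0],[0,5.4,24.7,-12.8,0,9,0],[0,17.4,35.2,0,0,0,0],[0,17.4,35.2,0,0,0,0],[0,17.4,35.2,0,0,0,0],[0,0,0,0,0,0,0],[0,0,0,0,0,0,0]]'; python3 plan2.py 533.3,115,88,0.6,0,0
```

```text
time_s: 20.3
tool_pos: [534.0, 115.5, 161.2]
tcp_rot: [[1.0, 0.01, 0.002], [0.01, -1.0, -0.003], [0.002, 0.004, -1.0]]
force: [0.3, 0.1, 0.8]
grip_width: 0.4
at [534.  115.5 161.2] yaw 0.55 tilt z [ 0.002 -0.003 -1.   ] F [0.3 0.1 0.8] w 0.4 t 20.3
[[0.0, -0.5, 0.1, 36.6, 0.1, -0.1, 0.0], [0.0, -0.4, 0.2, 36.6, 0.1, 0.0, 0.0]]
```

```bash
python3 -m pendant '[[0,0,0,36.5,0,0,0],[0,0,0,36.5,0,0,0],[0,-0.8,9.8,0,0,0,0],[0,-7.4,8,0,0,0,0],[0,-10.6,14.7,0,0,0,0],[0,-8.4,16,0,0,0,0],[0,-6,17.1,0,0,0,0],[0,-3.4,17.8,0,0,0,0]]'; python3 -m pendant '[[0,-0.8,18.1,0,0,0,0],[0,1.8,18,0,0,0,0],[0,4.4,17.6,0,0,0,0],[0,6.8,16.7,0,0,0,0],[0,9.2,15.6,0,0,0,0],[0,11.3,14.1,0,0,0,0],[0,0,0,0,0,0,0]]'; python3 -m pendant '[[0,0,0,-45,0,0,0],[0,0,0,-30,0,0,0]]'; python3 plan2.py 533.3,115,162,0.6,0,0;python3 -c "
from h import *
snap('side','s14',(200,100,400,250),4)"
```

```text
time_s: 21.3
tool_pos: [496.8, 32.8, 89.7]
tcp_rot: [[1.0, 0.011, 0.0], [0.011, -1.0, -0.001], [0.0, 0.001, -1.0]]
force: [-5.3, 7.4, -0.1]
grip_width: 0.4
time_s: 22.18
tool_pos: [534.0, -70.2, 89.3]
tcp_rot: [[1.0, 0.009, 0.004], [0.009, -1.0, -0.005], [0.004, 0.005, -1.0]]
force: [-0.2, -0.3, -0.6]
grip_width: 0.5
time_s: 22.42
tool_pos: [532.8, -68.2, 165.4]
tcp_rot: [[1.0, 0.01, 0.004], [0.011, -1.0, -0.004], [0.004, 0.004, -1.0]]
force: [-0.1, -0.1, -0.3]
grip_width: 0.5
at [532.8 -68.2 165.4] yaw 0.6 tilt z [ 0.004 -0.004 -1.   ] F [-0.1 -0.1 -0.3] w 0.5 t 22.425
[[0.0, 0.6, -45.8, 0.7, 0.1, -0.1, 0.0], [0.0, 0.6, -45.8, 0.7, 0.0, 0.0, 0.0], [0.0, 0.6, -45.8, 0.7, 0.1, -0.1, 0.0], [0.0, 0.7, -45.8, 0.8, 0.0, 0.0, 0.0]]
```

View pics/s14.png

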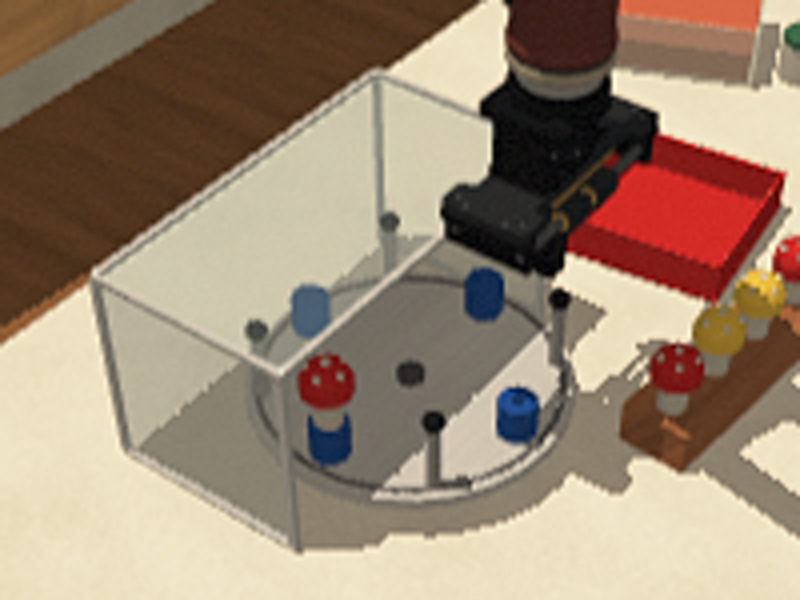

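```bash
python3 -m pendant '[[0,0.6,-45.8,0,0,0,0],[0,0.6,-45.8,0,0,0,0],[0,0.6,-45.8,0,0,0,0],[0,0.6,-45.8,0,0,0,0],[0,0,0,0,0,0,0],[0,0,0,0,0,0,0],[0,0,0,37,0,0,0],[0,0,0,38,0,0,0]]'; python3 -m pendant '[[0,0,0,0,0,0,0],[0,-0.8,9.8,0,0,0,0],[0,-7.4,8,0,0,0,0],[0,-10.6,14.7,0,0,0,0],[0,-8.4,16,0,0,0,0],[0,-6,17.1,0,0,0,0],[0,-3.4,17.8,0,0,0,0]]'; python3 -m pendant '[[0,-0.8,18.1,0,0,0,0],[0,1.8,18,0,0,0,0],[0,4.4,17.6,0,0,0,0],[0,6.8,16.7,0,0,0,0],[0,9.2,15.6,0,0,0,0],[0,11.3,14.1,0,0,0,0],[0,0,0,0,0,0,0],[0,0,0,-43,0,0,0],[0,0,0,-43,0,0,0]]'; python3 plan2.py 515.2,-7.7,178,0.6,0,0 515.2,-7.7,101,.6,0,.8;python3 -c "
from h import *
snap('side','s15',(200,100,400,250),4)"
```

```text
time_s: 23.48
tool_pos: [534.0, 113.2, 88.1]
tcp_rot: [[1.0, 0.008, 0.005], [0.009, -1.0, -0.004], [0.005, 0.004, -1.0]]
force: [-0.2, -0.3, -0.8]
grip_width: 0.6
time_s: 24.35
tool_pos: [495.7, 31.8, 89.8]
tcp_rot: [[1.0, 0.01, 0.001], [0.01, -1.0, -0.001], [0.001, 0.001, -1.0]]
force: [-5.4, 7.1, 2.3]
grip_width: 0.3
time_s: 25.48
tool_pos: [530.2, -68.2, 175.2]
tcp_rot: [[1.0, 0.01, 0.001], [0.01, -1.0, -0.003], [0.001, 0.003, -1.0]]
force: [0.8, -0.3, 1.6]
grip_width: 0.7
at [530.2 -68.2 175.2] yaw 0.6 tilt z [ 0.001 -0.003 -1.   ] F [ 0.8 -0.3  1.6] w 0.7 t 25.475
[[0.0, -7.2, -30.3, -1.5, 0.1, 0.0, 0.0], [0.0, -7.2, -30.4, -1.5, 0.1, 0.0, 0.0]]
[[0.8, 0.0, 0.0, 38.5, 0.0, 0.0, 0.0], [0.8, -0.1, 0.1, 38.5, 0.0, 0.0, 0.0]]
```

View pics/s15.png

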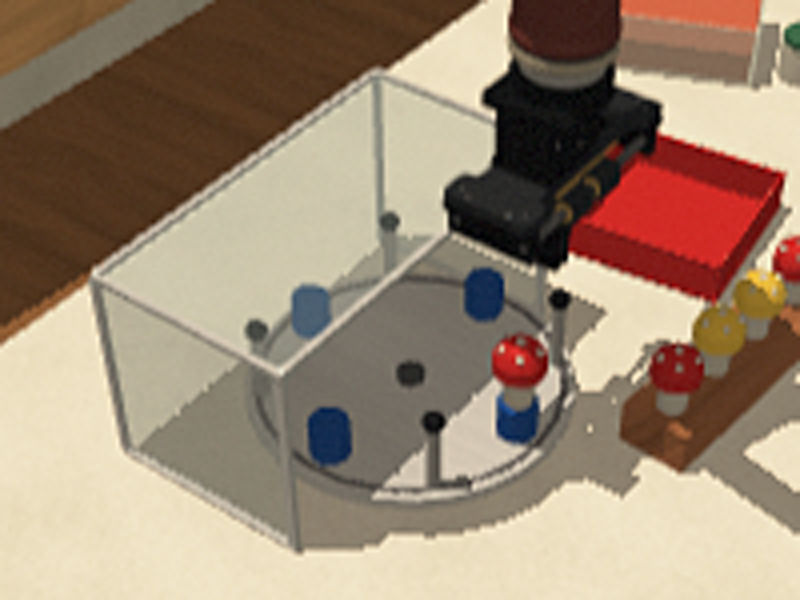

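```bash
python3 -m pendant '[[0.8,-7.2,-30.3,-1.5,0,0,0],[0.8,-7.2,-30.4,-1.5,0,0,0],[0.8,0,0,0,0,0,0],[0.8,0,0,0,0,0,0],[0.8,0,0,0,0,0,0],[0.8,0,0,38,0,0,0],[0.8,0,0,38,0,0,0],[0.8,0,0,0,0,0,0],[0.8,0,0,0,0,0,0]]'; python3 -m pendant '[[0.3,0,0,0,0,0,0],[0.3,0,0,0,0,0,0],[0.3,0,0,0,0,0,0],[0.3,0,0,0,0,0,0],[0.3,0,0,0,0,0,0],[0.3,0,0,0,0,0,0]]'; python3 -m pendant '[[0.3,0,0,-20,0,0,0],[0.3,0,0,-40,0,0,0],[0.3,0,0,-40,0,0,0],[0.3,0,0,-20,0,0,0]]';python3 -c "
from h import *
snap('top','t16',(380,120,520,260),4)"
```

```text
time_s: 26.65
tool_pos: [517.0, -8.9, 103.0]
tcp_rot: [[1.0, 0.01, 0.004], [0.01, -1.0, -0.004], [0.004, 0.004, -1.0]]
force: [-0.0, 0.3, 0.6]
grip_width: 68.9
time_s: 27.4
tool_pos: [516.5, -8.5, 102.3]
tcp_rot: [[1.0, 0.01, 0.004], [0.01, -1.0, -0.004], [0.004, 0.004, -1.0]]
force: [1.0, 0.4, 4.2]
grip_width: 42.7
time_s: 27.9
tool_pos: [516.5, -8.0, 224.0]
tcp_rot: [[1.0, 0.01, 0.006], [0.01, -1.0, -0.004], [0.006, 0.004, -1.0]]
force: [0.3, -0.3, -0.7]
grip_width: 43.2
```

View pics/t16.png

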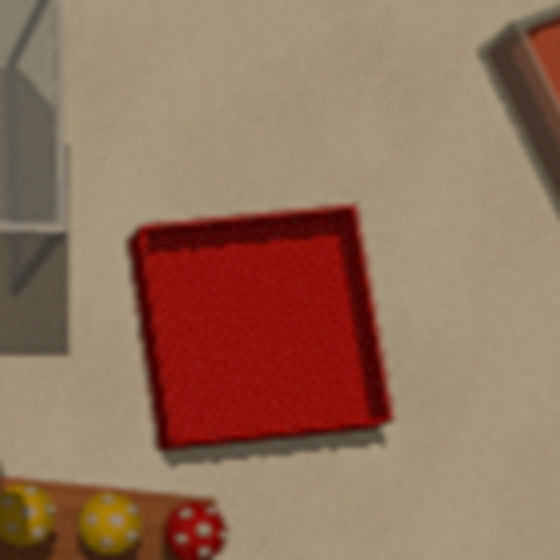

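```bash
python3 -c "
from tray import *
tray([(380+a/4,120+b/4) for a,b in [(133,235),(356,207),(391,418),(163,447)]])"; python3 plan2.py 490,-150,220,0.6,0,0.3 560,-363,185,0.6,0,0.3 560,-363,95,0.6,-45,0.3
```

```text
ctr [ 573.8 -362.8] yaxis dir deg 98.8 [[642.0, -267.0], [668.0, -439.0], [505.0, -458.0], [480.0, -286.0]]
at [517.5  -8.2 226.1] yaw 0.59 tilt z [ 0.009 -0.005 -1.   ] F [1.8 0.2 2.3] w 43.4 t 27.95
[[0.3, -9.7, 47.2, 2.2, 0.1, -0.2, 0.0], [0.3, -9.6, 47.2, 2.1, 0.1, -0.1, 0.0], [0.3, -9.7, 47.1, 2.1, 0.1, -0.2, 0.0]]
[[0.3, 13.6, 42.7, 7.0, 0.0, 0.0, 0.0], [0.3, 13.6, 42.8, 7.0, 0.0, 0.0, 0.0], [0.3, 13.6, 42.7, 7.0, 0.0, 0.0, 0.0], [0.3, 13.5, 42.8, 7.0, 0.0, 0.0, 0.0], [0.3, 13.6, 42.7, 6.9, 0.0, 0.0, 0.0]]
[[0.3, 0.0, 0.0, 18.0, 0.0, -9.0, 0.0], [0.3, 2.8, 0.0, 17.8, 0.0, -9.0, 0.0], [0.3, 5.6, 0.0, 17.1, 0.0, -9.0, 0.0], [0.3, 8.2, 0.0, 16.1, 0.0, -9.0, 0.0], [0.3, 10.5, 0.1, 14.6, 0.0, -9.0, 0.0]]
```

```bash
python3 -m pendant '[[0.3,-9.7,47.2,2.2,0,0,0],[0.3,-9.7,47.2,2.2,0,0,0],[0.3,-9.7,47.2,2.2,0,0,0],[0.3,13.6,42.7,7,0,0,0],[0.3,13.6,42.7,7,0,0,0],[0.3,13.6,42.7,7,0,0,0],[0.3,13.6,42.7,7,0,0,0],[0.3,13.6,42.7,7,0,0,0]]' >/dev/null;  python3 -m pendant '[[0.3,0,0,18,0,-9,0],[0.3,2.8,0,17.8,0,-9,0],[0.3,5.6,0,17.1,0,-9,0],[0.3,8.2,0,16.1,0,-9,0],[0.3,10.5,0,14.6,0,-9,0],[0.3,0,0,0,0,0,0],[0.3,0,0,0,0,0,0]]' >/dev/null; python3 plan2.py 562,-363,45,0.6,-45,0.3;  python3 -c "
from h import *
print(ctrl.state()['joint_positions'])
snap('side','s17',(280,60,480,210),4)"
```

```text
at [ 558.4 -363.2   91.3] yaw 0.37 tilt z [-0.704 -0.01  -0.71 ] F [-0.4 -1.3  1.6] w 43.2 t 29.825
[[0.3, 35.2, -0.4, 30.3, 0.1, -0.2, -0.2]]
[-29.36613598  59.63499802  44.51219328 -22.92646715 114.64381256
  57.88310792]
```

View pics/s17.png

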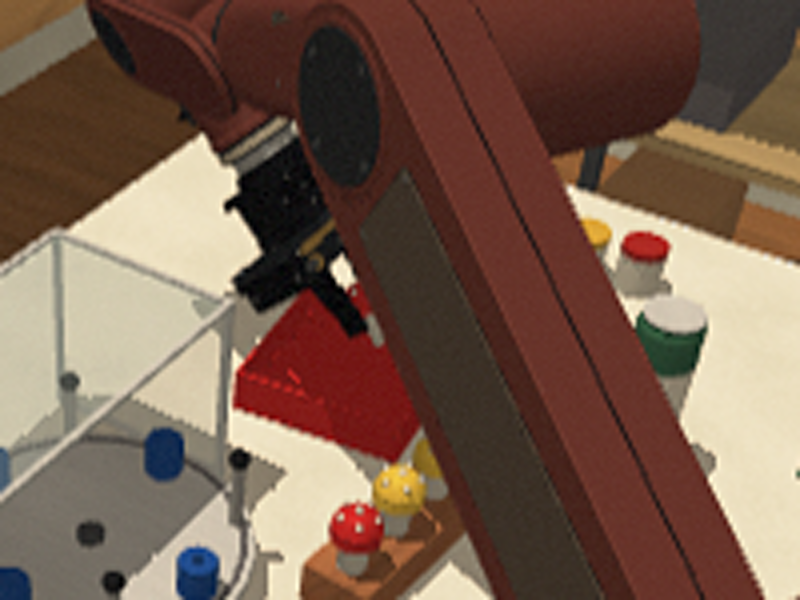

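```bash
python3 -m pendant '[[0.3,17,0,15.5,0,0,0],[0.3,17,0,15.5,0,0,0],[0.3,0,0,0,0,0,0],[0.3,0,0,0,0,0,0],[0.3,0,0,0,0,0,0]]'; python3 -m pendant '[[0.64,0,0,0,0,0,0],[0.64,0,0,0,0,0,0],[0.64,0,0,0,0,0,0],[0.64,0,0,0,0,0,0],[0.64,0,0,-30,0,0,0],[0.64,0,0,-50,0,0,0],[0.64,0,0,0,0,0,0]]'; python3 plan2.py 480,-310,170,60,0,0.75 429,-115,150,85.5,0,0.75; python3 -c "
from h import *
snap('side','s18',(280,60,480,210),4)
snap('top','t18',(320,120,520,270),4)"
```

```text
time_s: 30.5
tool_pos: [561.3, -363.6, 46.6]
tcp_rot: [[0.71, 0.01, -0.704], [0.004, -1.0, -0.011], [-0.704, 0.005, -0.71]]
force: [0.1, 0.4, -0.2]
grip_width: 43.1
time_s: 31.38
tool_pos: [620.7, -362.8, 105.9]
tcp_rot: [[0.715, 0.011, -0.7], [0.002, -1.0, -0.014], [-0.7, 0.008, -0.714]]
force: [0.3, 0.0, 0.4]
grip_width: 55.6
at [ 620.7 -362.8  105.9] yaw 0.2 tilt z [-0.7   -0.014 -0.714] F [0.3 0.  0.4] w 55.6 t 31.375
[[0.75, -18.2, -6.7, 6.5, -2.8, 5.1, -7.1], [0.75, -17.6, -9.2, 4.5, -2.8, 5.1, -7.0], [0.75, -16.7, -11.5, 2.5, -2.8, 5.1, -7.1], [0.75, -15.3, -13.6, 0.4, -2.8, 5.0, -7.1], [0.75, -13.4, -15.3, -1.5, -2.8, 5.0, -7.0], [0.75, -11.2, -16.7, -3.4, -2.8, 5.1, -7.1], [0.75, -8.7, -17.7, -5.2, -2.9, 5.0, -7.0], [0.75, -6.0, -18.4, -6.7, -2.8, 5.1, -7.1]]
[[0.75, 35.9, -35.4, 5.0, 0.0, 0.0, -6.4], [0.75, 39.6, -31.2, 5.0, 0.0, 0.0, -6.4], [0.75, 42.8, -26.5, 5.1, 0.0, 0.0, -6.3], [0.75, 45.4, -21.7, 5.0, 0.0, 0.0, -6.4]]
```

View pics/s18.png

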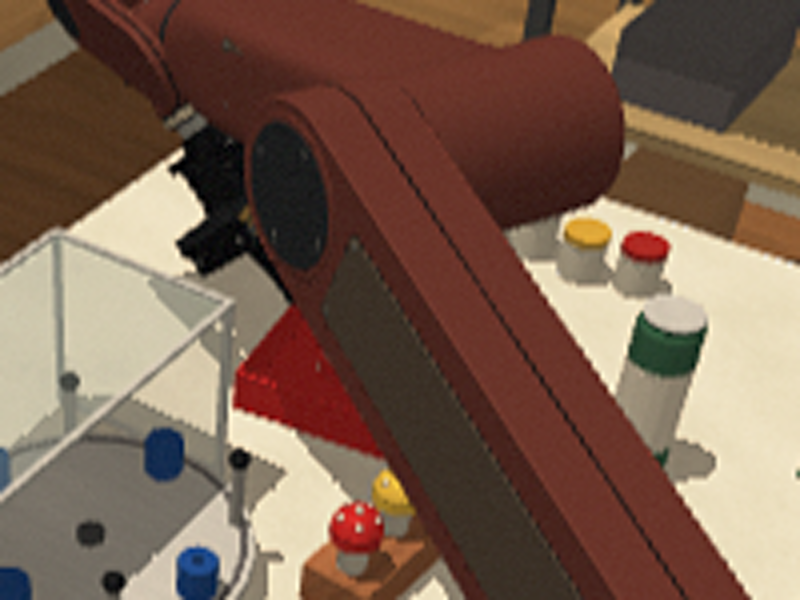

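View pics/t18.png

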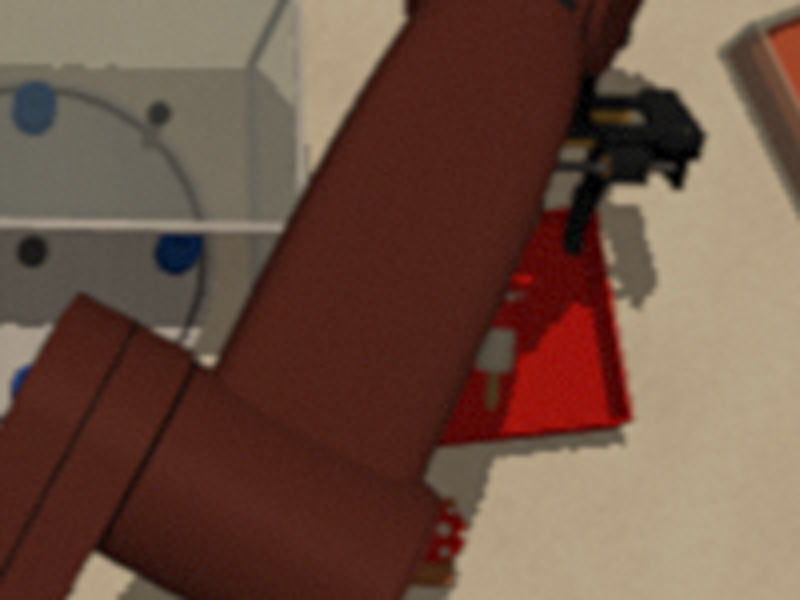

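```bash
python3 plan2.py 575,-363,170,0.6,0,0.75 420,-225,230,85.5,0,0.75
```

```text
at [ 617.6 -362.5  102.1] yaw 0.36 tilt z [-0.704 -0.011 -0.71 ] F [0.4 0.6 0.2] w 55.6 t 31.475
[[0.75, -15.6, 0.1, -3.6, 0.0, 9.0, 0.0], [0.75, -14.8, 0.1, -6.0, 0.1, 8.9, 0.0], [0.75, -13.7, 0.0, -8.3, 0.1, 9.0, 0.0], [0.75, -12.3, 0.1, -10.3, 0.0, 8.9, 0.0], [0.75, -10.6, 0.0, -12.1, 0.1, 9.0, -0.1]]
[[0.75, -17.0, -15.5, -6.7, 0.0, 0.0, -9.4], [0.75, -14.3, -18.1, -6.7, 0.0, 0.0, -9.4], [0.75, -11.1, -20.2, -6.7, 0.0, 0.0, -9.4], [0.75, -7.7, -21.7, -6.6, 0.0, 0.0, -9.4], [0.75, -4.0, -22.7, -6.7, 0.0, 0.0, -9.5], [0.75, -0.3, -23.1, -6.6, 0.0, 0.0, -9.4], [0.75, 3.5, -22.8, -6.7, 0.0, 0.0, -9.5], [0.75, 7.3, -21.9, -6.6, 0.0, 0.0, -9.4], [0.75, 10.7, -20.4, -6.7, 0.0, 0.0, -9.5]]
```

```bash
python3 -m pendant '[[0.75,-15.6,0,-3.6,0,9,0],[0.75,-14.8,0,-6,0,9,0],[0.75,-13.7,0,-8.3,0,9,0],[0.75,-12.3,0,-10.3,0,9,0],[0.75,-10.6,0,-12.1,0,9,0]]' >/dev/null; python3 -m pendant '[[0.75,-17,-15.5,-6.7,0,0,-9.4],[0.75,-14.3,-18.1,-6.7,0,0,-9.4],[0.75,-11.1,-20.2,-6.7,0,0,-9.4],[0.75,-7.7,-21.7,-6.7,0,0,-9.4],[0.75,-4,-22.7,-6.7,0,0,-9.4],[0.75,-0.3,-23.1,-6.7,0,0,-9.4],[0.75,3.5,-22.8,-6.7,0,0,-9.4],[0.75,7.3,-21.9,-6.7,0,0,-9.4],[0.75,10.7,-20.4,-6.7,0,0,-9.4],[0.75,0,0,0,0,0,0],[0.75,0,0,0,0,0,0],[0.75,0,0,0,0,0,0]]'; python3 plan2.py;  python3 -c "
from h import *
snap('wrist','w19',(0,0,640,400),1.25)
c=ctrl.calibration('wrist');np.save('w19c.npy',c,allow_pickle=True)
for p in [(427,-113,86),(421,-174.5,86),(417.7,-235.5,86),(412.6,-298,86)]: print(proj('wrist',p,c)*1.25)
"
```

```text
time_s: 33.6
tool_pos: [420.6, -224.7, 229.4]
tcp_rot: [[0.086, 0.996, -0.003], [0.996, -0.086, -0.003], [-0.004, -0.003, -1.0]]
force: [0.1, 0.2, -0.1]
grip_width: 65.3
at [ 420.6 -224.7  229.4] yaw 85.09 tilt z [-0.003 -0.003 -1.   ] F [ 0.1  0.2 -0.1] w 65.3 t 33.6
[390.39570512  96.88923213]
[389.45111139 174.72585286]
[391.92588348 249.39328937]
[392.32329687 318.62815905]
```

View pics/w19.png

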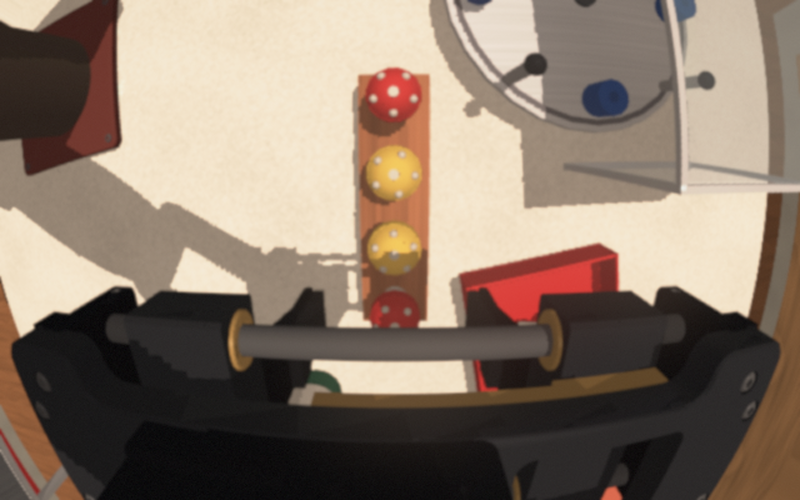

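```bash
python3 -c "
from h import *
im=cv2.imread('pics/w19_raw.png'); cv2.imwrite('pics/w19z.png',cv2.resize(im[40:280,250:370],None,fx=2.5,fy=2.5,interpolation=cv2.INTER_CUBIC))
c=np.load('w19c.npy',allow_pickle=True).item()
for q,z in [((393.5,91),104),((393.5,174),104),((394,253),104),((394,94),86),((393.5,173),86),((394,248),86)]: print(at('wrist',q[0]/1.25,q[1]/1.25,z,c).round(1))
"
```

```text
[ 429.7 -111.   104. ]
[ 424.5 -172.9  104. ]
[ 419.7 -233.6  104. ]
[ 430.  -110.9   86. ]
[ 424.3 -173.4   86. ]
[ 419.5 -234.5   86. ]
```

View pics/w19z.png

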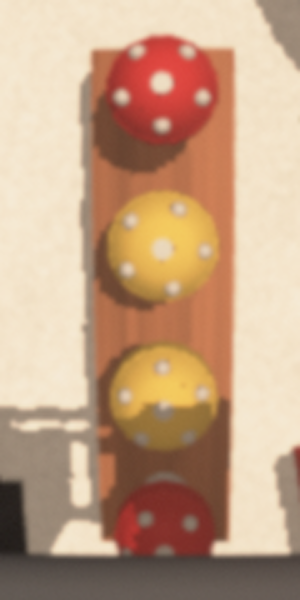

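```bash
python3 plan2.py 429.7,-111,150,85.3,0,0.75 429.7,-111,63,85.3,0,0.75
```

```text
at [ 420.7 -224.7  229.5] yaw 85.12 tilt z [-0.003 -0.003 -1.   ] F [ 0.2 -0.1  1.1] w 65.5 t 33.65
[[0.75, 38.1, -0.2, 26.4, -0.1, 0.1, -0.1], [0.75, 38.1, -0.1, 26.4, 0.0, 0.1, 0.0], [0.75, 38.0, -0.2, 26.5, -0.1, 0.0, -0.1]]
[[0.75, 0.0, 0.0, 43.5, 0.0, 0.0, 0.0], [0.75, 0.0, 0.0, 43.5, 0.0, 0.0, 0.0]]
```

```bash
python3 -m pendant '[[0.75,38.1,-0.2,26.4,-0.1,0.1,-0.1],[0.75,38.1,-0.1,26.4,-0.1,0.1,-0.1],[0.75,38,-0.2,26.5,0,0,0],[0.75,0,0,0,0,0,0],[0.75,0,0,43.5,0,0,0],[0.75,0,0,43,0,0,0],[0.75,0,0,0,0,0,0],[0.75,0,0,0,0,0,0],[0.75,0,0,0,0,0,0]]'; python3 plan2.py; python3 -c "
from h import *
snap('wrist','w20')
c=ctrl.calibration('wrist')
for p in [(429.7,-111,104),(0,0,0)][:1]: print(proj('wrist',p,c))
"
```

```text
time_s: 34.78
tool_pos: [431.5, -112.0, 66.4]
tcp_rot: [[0.08, 0.997, 0.005], [0.997, -0.08, -0.003], [-0.002, 0.005, -1.0]]
force: [-0.1, -0.2, 0.5]
grip_width: 65.2
at [ 431.5 -112.    66.4] yaw 85.39 tilt z [ 0.005 -0.003 -1.   ] F [-0.1 -0.2  0.5] w 65.2 t 34.775
[310.87678388 279.8112768 ]
```

View pics/w20.png

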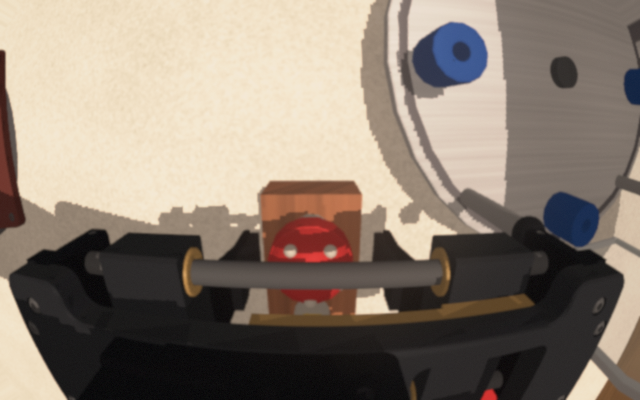

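```bash
cat > cap.py <<'E'
from h import *
def hull(x,y,foot,c):
    a=np.linspace(0,2*np.pi,73); P=[]
    for r,z in [(22,32),(22,40),(22,48),(18.5,55),(12,60),(6,61.6),(0,62)]:
        P+= [proj('wrist',(x+r*np.cos(t),y+r*np.sin(t),foot+z),c) for t in a]
    P=np.array(P); return P[:,0].min(),P[:,0].max(),P[:,1].min(),P[:,1].max()
E
python3 -c "
from cap import *
c=ctrl.calibration('wrist')
for d in [(429.7,-111),(431.5,-112),(429.7,-115),(429.7,-107)]: print(d,np.round(hull(*d,42,c),1))
im=cv2.imread('pics/w20_raw.png'); cv2.imwrite('pics/w20z.png',cv2.resize(im[200:320,240:380],None,fx=5,fy=5,interpolation=cv2.INTER_CUBIC))
"
```

```text
(429.7, -111) [267.7 354.8 214.5 303.9]
(431.5, -112) [271.4 358.4 216.  305.3]
(429.7, -115) [268.8 355.  221.6 310.2]
(429.7, -107) [266.6 354.5 207.2 297.5]
```

View pics/w20z.png

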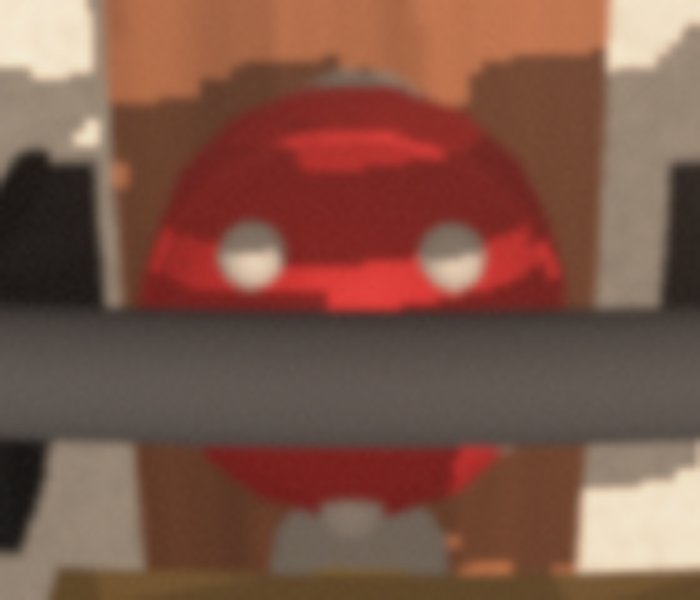

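```bash
python3 -m pendant '[[0.75,0.8,-1.8,3,0,0,0],[0.75,0,0,0,0,0,0],[0.3,0,0,0,0,0,0],[0.3,0,0,0,0,0,0],[0.3,0,0,0,0,0,0],[0.3,0,0,0,0,0,0],[0.3,0,0,0,0,0,0],[0.3,0,0,0,0,0,0]]' 25; python3 plan2.py;python3 -m pendant '[[0.3,0,0,-20,0,0,0],[0.3,0,0,-40,0,0,0],[0.3,0,0,-50,0,0,0],[0.3,0,0,-50,0,0,0]]'; python3 plan2.py 450,-60,222,50,0,0.3 514.8,-8.0,205,0.6,0,0.3
```

```text
time_s: 35.83
tool_pos: [428.0, -110.0, 61.1]
tcp_rot: [[0.08, 0.997, 0.002], [0.997, -0.08, -0.001], [-0.001, 0.002, -1.0]]
force: [0.5, -0.4, 0.5]
grip_width: 42.8
at [ 428.  -110.    61.1] yaw 85.41 tilt z [ 0.002 -0.001 -1.   ] F [ 0.5 -0.4  0.5] w 42.8 t 35.825
time_s: 36.33
tool_pos: [427.2, -109.6, 222.3]
tcp_rot: [[0.08, 0.997, 0.001], [0.997, -0.08, -0.001], [-0.001, 0.001, -1.0]]
force: [0.4, -1.0, -0.4]
grip_width: 43.3
at [ 427.2 -109.6  222.3] yaw 85.41 tilt z [ 0.001 -0.001 -1.   ] F [ 0.4 -1.  -0.4] w 43.3 t 36.325
[[0.3, 12.8, 4.7, 0.1, 0.0, 0.0, 8.9], [0.3, 13.4, 2.6, 0.1, 0.0, 0.0, 8.8], [0.3, 13.6, 0.6, 0.0, 0.0, 0.0, 8.9], [0.3, 13.6, -1.5, 0.1, 0.1, 0.0, 8.8]]
[[0.3, 16.3, 3.2, 3.4, 0.0, 0.0, 9.9], [0.3, 16.6, 0.4, 3.4, 0.0, 0.0, 9.9], [0.3, 16.4, -2.5, 3.4, 0.0, 0.0, 9.9], [0.3, 15.8, -5.2, 3.4, 0.0, 0.0, 9.9], [0.3, 14.6, -7.9, 3.4, 0.0, 0.0, 9.8]]
```

```bash
python3 -m pendant '[[0.3,12.8,4.7,0,0,0,8.9],[0.3,13.4,2.6,0,0,0,8.8],[0.3,13.6,0.6,0,0,0,8.9],[0.3,13.6,-1.5,0,0,0,8.8],[0.3,16.3,3.2,3.4,0,0,9.9],[0.3,16.6,0.4,3.4,0,0,9.9],[0.3,16.4,-2.5,3.4,0,0,9.9],[0.3,15.8,-5.2,3.4,0,0,9.9],[0.3,15.8,-7.9,3.4,0,0,9.8],[0.3,0,0,40,0,0,0],[0.3,0,0,0,0,0,0],[0.3,0,0,0,0,0,0]]';python3 -m pendant '[[0.3,0,0,0,0,0,0],[0.3,0,0,0,0,0,0]]' >/dev/null; python3 plan2.py 516,-8,160,0.6,0,0.3; python3 -c "
from cap import *
s=ctrl.state();c=ctrl.calibration('wrist'); im,_=snap('wrist','w21',(240,120,400,320),3)
p=s['tool_pos'];print(p)
for dx in (-3,-1.2,0,1): print(dx,np.round(hull(p[0]+dx,p[1],p[2]-19.1,c),1))
print([proj('wrist',(514.7,-8,80),c),proj('wrist',(p[0]-1.2,p[1],p[2]-51),c)])
"
```

```text
time_s: 37.83
tool_pos: [516.7, -8.2, 164.9]
tcp_rot: [[1.0, 0.011, 0.002], [0.011, -1.0, -0.001], [0.002, 0.001, -1.0]]
force: [-0.2, 0.6, -0.0]
grip_width: 43.0
at [517.3  -8.3 165.5] yaw 0.6 tilt z [ 0.004 -0.001 -1.   ] F [ 0.2  1.1 -0.9] w 42.9 t 38.075
[[0.3, -1.3, -0.3, 5.5, 0.1, -0.2, 0.0]]
[517.25445899  -8.31815018 165.48410586]
-3 [271.6 360.3 225.5 316.4]
-1.2 [271.5 360.6 222.2 313.6]
0 [271.4 360.8 220.  311.7]
1 [271.3 360.9 218.2 310.1]
[array([315.60459469, 209.70891066]), array([316.0045936, 221.7218807])]
```

View pics/w21.png

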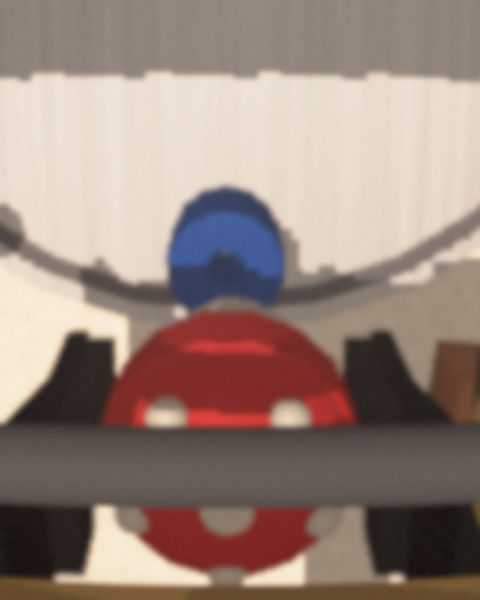

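```bash
python3 -c "
from cap import *
c=ctrl.calibration('wrist')
im=cv2.imread('pics/w21_raw.png'); cv2.imwrite('pics/w21z.png',cv2.resize(im[175:235,280:350],None,fx=10,fy=10,interpolation=cv2.INTER_CUBIC))
print(at('wrist',315.3,207.3,80,c),at('wrist',315.3,208.3,80,c))
a=np.linspace(0,6.28,60)
for r in (17,5):
  P=np.array([proj('wrist',(514.7+r*np.cos(t),-8+r*np.sin(t),80),c) for t in a]);print(r,(P.min(0)-[280,175])*10,(P.max(0)-[280,175])*10)
"
```

```text
[516.68463855  -7.66845201  80.        ] [515.81111077  -7.67782489  80.        ]
17 [154.26060067 148.29825957] [559.0481759 535.6283292]
5 [297.06810427 288.38136328] [416.28737311 402.39873875]
```

View pics/w21z.png

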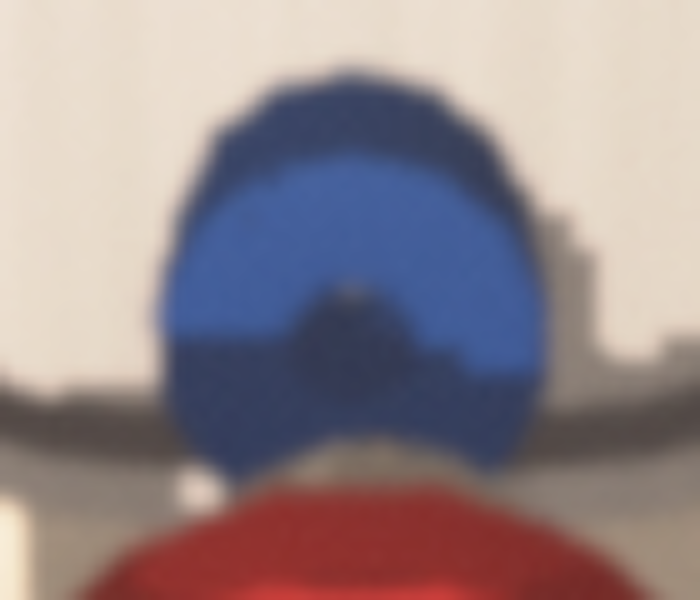

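```bash
python3 -m pendant '[[0.3,-1.7,-0.3,0,0,0,0],[0.3,0,0,20,0,0,0],[0.3,0,0,14,0,0,0],[0.3,0,0,0,0,0,0],[0.3,0,0,0,0,0,0],[0.3,0,0,0,0,0,0]]'; python3 -c "
from cap import *
c=ctrl.calibration('wrist'); im,_=snap('wrist','w22',(240,120,400,320),3)
snap('side','s22',(280,130,380,205),7)"; python3 plan2.py
```

```text
time_s: 38.88
tool_pos: [515.5, -7.9, 130.9]
tcp_rot: [[1.0, 0.011, 0.003], [0.011, -1.0, -0.001], [0.003, 0.001, -1.0]]
force: [0.4, -0.1, -0.4]
grip_width: 42.6
at [515.3  -7.9 130.8] yaw 0.61 tilt z [ 0.003 -0.001 -1.   ] F [-0.3  0.6 -1.1] w 43.0 t 38.975
```

View pics/w22.png

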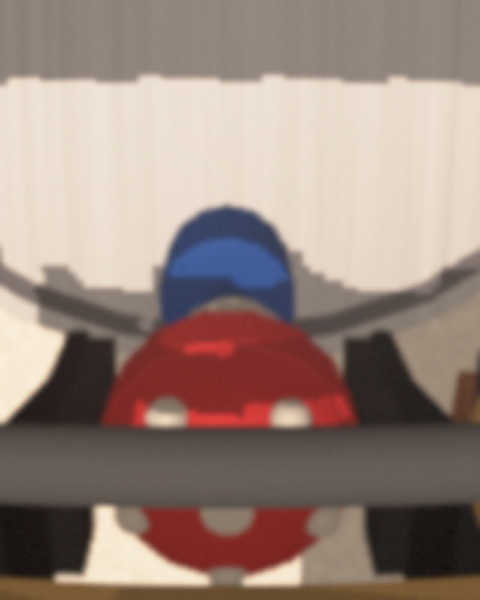

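View pics/s22.png

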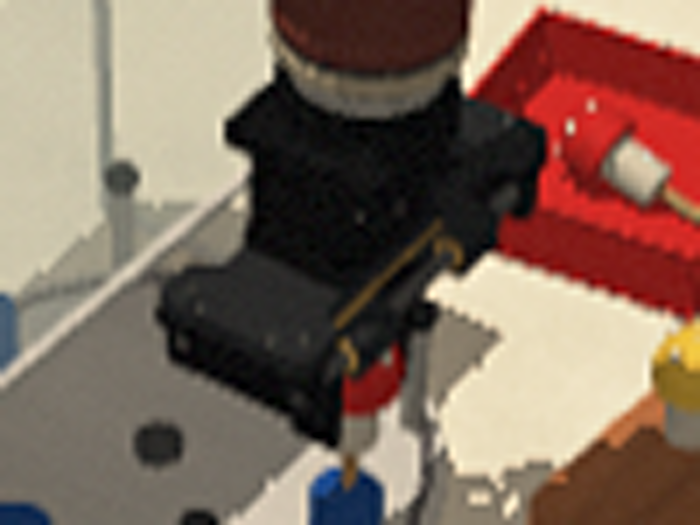

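```bash
python3 -m pendant '[[0.3,0,0,5,0,0,0],[0.3,0,0,5,0,0,0],[0.3,0,0,0,0,0,0]]'; python3 -m pendant '[[0.3,0,0,4,0,0,0],[0.3,0,0,4,0,0,0],[0.3,0,0,0,0,0,0],[0.3,0,0,0,0,0,0]]'
```

```text
time_s: 39.35
tool_pos: [514.3, -7.7, 119.3]
tcp_rot: [[1.0, 0.011, 0.0], [0.011, -1.0, -0.001], [0.0, 0.001, -1.0]]
force: [0.1, -0.1, -1.0]
grip_width: 43.0
time_s: 39.85
tool_pos: [514.8, -7.8, 112.0]
tcp_rot: [[1.0, 0.011, 0.001], [0.011, -1.0, -0.001], [0.001, 0.001, -1.0]]
force: [-0.1, 0.8, -0.5]
grip_width: 43.1
```

```bash
python3 -m pendant '[[0.3,0,0,5,0,0,0],[0.3,0,0,5,0,0,0],[0.3,0,0,0,0,0,0],[0.3,0,0,0,0,0,0]]'; python3 -m pendant '[[0.3,0,0,2,0,0,0],[0.3,0,0,1.5,0,0,0],[0.3,0,0,0,0,0,0],[0.3,0,0,0,0,0,0]]'
```

```text
time_s: 40.35
tool_pos: [514.7, -7.8, 101.9]
tcp_rot: [[1.0, 0.011, 0.001], [0.011, -1.0, -0.001], [0.001, 0.001, -1.0]]
force: [-0.1, 1.3, -1.3]
grip_width: 43.2
time_s: 40.85
tool_pos: [515.3, -7.9, 99.0]
tcp_rot: [[1.0, 0.011, 0.002], [0.011, -1.0, -0.001], [0.002, 0.001, -1.0]]
force: [-0.7, 0.2, 3.6]
grip_width: 42.8
```

```bash
python3 -m pendant '[[0.3,0,0,1.5,0,0,0],[0.3,0,0,0,0,0,0]]'; python3 -m pendant '[[0.8,0,0,0,0,0,0],[0.8,0,0,0,0,0,0],[0.8,0,0,0,0,0,0],[0.8,0,0,0,0,0,0],[0.8,0,0,-30,0,0,0],[0.8,0,0,-50,0,0,0],[0,0,0,-4,0,0,0]]'; python3 plan2.py 533.3,115,178,0.6,0,0 533.3,115,88,0.6,0,0; python3 -c "
from cap import *
snap('wrist','w23',(200,60,440,260),3)
snap('side','s23',(280,130,380,205),7)"
```

```text
time_s: 41.1
tool_pos: [515.8, -8.0, 98.9]
tcp_rot: [[1.0, 0.011, 0.003], [0.011, -1.0, -0.001], [0.003, 0.001, -1.0]]
force: [-5.0, 1.2, 10.8]
grip_width: 42.9
time_s: 41.98
tool_pos: [517.7, -8.2, 185.5]
tcp_rot: [[1.0, 0.011, 0.009], [0.011, -1.0, -0.002], [0.009, 0.002, -1.0]]
force: [1.1, -0.6, -0.1]
grip_width: 65.2
at [517.7  -8.2 185.5] yaw 0.61 tilt z [ 0.009 -0.002 -1.   ] F [ 1.1 -0.6 -0.1] w 65.2 t 41.975
[[0.0, 5.6, -41.0, 2.5, 0.0, -0.2, 0.0], [0.0, 5.7, -41.0, 2.4, 0.1, -0.2, 0.0], [0.0, 5.6, -41.1, 2.5, 0.0, -0.1, 0.0]]
[[0.0, 0.0, 0.0, 45.0, 0.0, 0.0, 0.0], [0.0, 0.0, 0.0, 45.0, 0.0, 0.0, 0.0]]
```

View pics/w23.png

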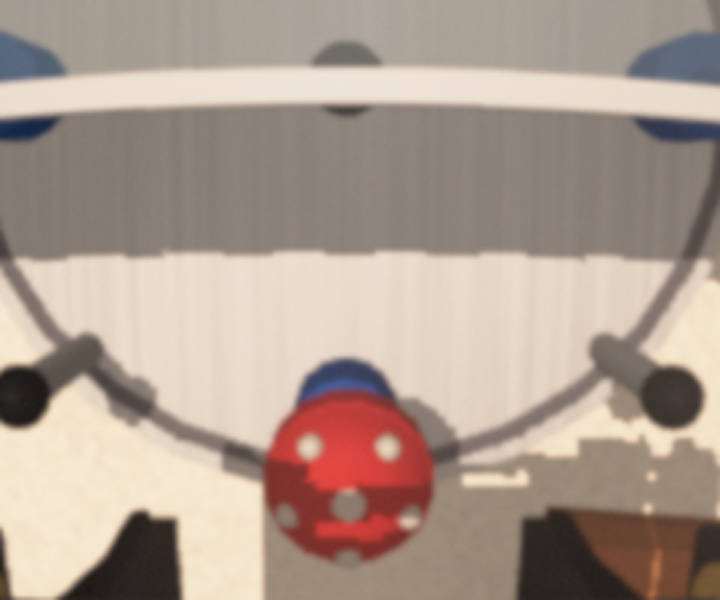

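View pics/s23.png

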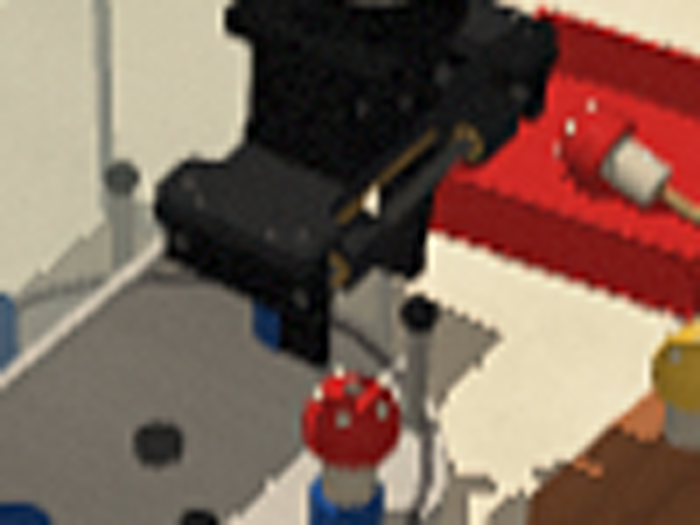

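```bash
python3 -m pendant '[[0,5.6,-41,2.5,0,0,0],[0,5.6,-41,2.5,0,0,0],[0,5.6,-41,2.5,0,0,0],[0,0,0,0,0,0,0],[0,0,0,0,0,0,0]]';python3 plan2.py 533.3,115,88,0.6,0,0
```

```text
time_s: 42.7
tool_pos: [529.3, 115.1, 172.0]
tcp_rot: [[1.0, 0.011, -0.001], [0.011, -1.0, -0.002], [-0.001, 0.002, -1.0]]
force: [-0.8, -0.8, 0.3]
grip_width: 9.6
at [529.3 115.1 172. ] yaw 0.65 tilt z [-0.001 -0.002 -1.   ] F [-0.8 -0.8  0.3] w 9.6 t 42.7
[[0.0, 2.0, 0.0, 42.0, 0.0, 0.0, 0.0], [0.0, 2.1, 0.0, 42.0, 0.1, 0.1, 0.0]]
```

```bash
python3 -m pendant '[[0,2,0,42,0,0,0],[0,2,0,41,0,0,0],[0,0,0,0,0,0,0],[0,-0.8,9.8,0,0,0,0],[0,-7.4,8,0,0,0,0],[0,-10.6,14.7,0,0,0,0],[0,-8.4,16,0,0,0,0],[0,-6,17.1,0,0,0,0],[0,-3.4,17.8,0,0,0,0]]'; python3 -m pendant '[[0,-0.8,18.1,0,0,0,0],[0,1.8,18,0,0,0,0],[0,4.4,17.6,0,0,0,0],[0,6.8,16.7,0,0,0,0],[0,9.2,15.6,0,0,0,0],[0,11.3,14.1,0,0,0,0],[0,0,0,0,0,0,0],[0,0,0,-43,0,0,0],[0,0,0,-43,0,0,0]]';  python3 -m pendant '[[0,0,0,0,0,0,0],[0,0,0,0,0,0,0]]' >/dev/null; python3 plan2.py 424.4,-173.2,150,85.3,0,0.75 424.4,-173.2,63,85.3,0,.75;python3 -c "
from h import *
snap('side','s24',(200,100,400,250),4)"
```

```text
time_s: 43.82
tool_pos: [496.7, 32.8, 91.8]
tcp_rot: [[1.0, 0.011, -0.001], [0.011, -1.0, 0.002], [-0.001, -0.002, -1.0]]
force: [-6.5, 6.7, 3.5]
grip_width: 0.6
time_s: 44.95
tool_pos: [531.7, -67.6, 176.8]
tcp_rot: [[1.0, 0.011, -0.001], [0.011, -1.0, -0.0], [-0.001, 0.0, -1.0]]
force: [-0.1, 0.3, 0.9]
grip_width: 0.4
at [532.  -67.7 176.1] yaw 0.63 tilt z [ 0.001 -0.001 -1.   ] F [ 0.1 -0.1 -0.3] w 0.6 t 45.2
[[0.75, -12.1, 11.6, 2.9, 0.0, 0.0, -9.4], [0.75, -13.8, 9.5, 2.9, 0.0, 0.0, -9.4], [0.75, -15.2, 7.1, 2.9, 0.0, 0.0, -9.4], [0.75, -16.1, 4.5, 2.9, 0.0, 0.0, -9.4], [0.75, -16.6, 1.8, 2.9, 0.0, 0.0, -9.4], [0.75, -16.7, -1.0, 2.9, 0.0, 0.0, -9.4], [0.75, -16.3, -3.7, 2.9, 0.0, 0.0, -9.4], [0.75, -15.6, -6.3, 2.9, 0.0, 0.0, -9.4], [0.75, -14.3, -8.7, 2.9, 0.0, 0.0, -9.5]]
[[0.75, 0.0, 0.0, 43.5, 0.0, 0.0, 0.0], [0.75, 0.1, 0.0, 43.5, 0.0, 0.0, 0.0]]
```

View pics/s24.png

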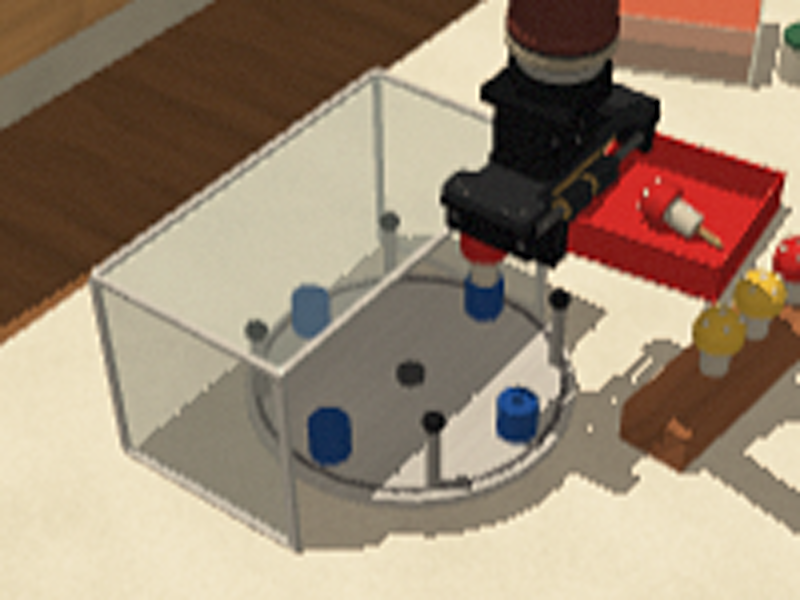

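```bash
python3 -m pendant '[[0.75,-12.1,11.6,2.9,0,0,-9.4],[0.75,-13.8,9.5,2.9,0,0,-9.4],[0.75,-15.2,7.1,2.9,0,0,-9.4],[0.75,-16.1,4.5,2.9,0,0,-9.4],[0.75,-16.6,1.8,2.9,0,0,-9.4],[0.75,-16.7,-1,2.9,0,0,-9.4],[0.75,-16.3,-3.7,2.9,0,0,-9.4],[0.75,-15.6,-6.3,2.9,0,0,-9.4],[0.75,-14.3,-8.7,2.9,0,0,-9.5],[0.75,0,0,0,0,0,0],[0.75,0,0,0,0,0,0],[0.75,0,0,0,0,0,0]]' >/dev/null;python3 -m pendant '[[0.75,0,0,0,0,0,0]]'; python3 plan2.py 424.4,-173.2,63,85.3,0,.75,45
```

```text
time_s: 46.88
tool_pos: [425.0, -173.2, 150.5]
tcp_rot: [[0.082, 0.997, 0.001], [0.997, -0.082, -0.001], [-0.001, 0.002, -1.0]]
force: [0.1, -0.2, -1.2]
grip_width: 65.2
at [ 425.  -173.2  150.5] yaw 85.29 tilt z [ 0.001 -0.001 -1.   ] F [ 0.1 -0.2 -1.2] w 65.2 t 46.875
[[0.75, 0.0, -0.4, 43.8, 0.0, 0.0, 0.0], [0.75, 0.0, -0.3, 43.7, 0.1, 0.0, 0.0]]
```

```bash
python3 -m pendant '[[0.75,0,-0.4,43.5,0,0,0],[0.75,0,-0.3,43.5,0,0,0],[0.75,0,0,0,0,0,0],[0.75,0,0,0,0,0,0],[0.75,0,0,0,0,0,0],[0.75,0,0,0,0,0,0]]'
cat > look.py <<'E'
from cap import *
import sys
name,foot=sys.argv[1],float(sys.argv[2])
s=ctrl.state();c=ctrl.calibration('wrist'); im,_=snap('wrist',name,(240,200,380,320),5)
p=s['tool_pos'];print('tcp',np.round(p,1))
R=np.array(s['tcp_rot'])
for d in (-2,0,2):
    q=np.array(p)+R[:,0]*d; h=np.array(hull(q[0],q[1],foot if foot>0 else p[2]+foot,c)); print(d,"zoomLRTB",np.round((h-[240,240,200,200])*5))
E
python3 look.py w25 42
```

```text
time_s: 47.62
tool_pos: [425.2, -174.2, 65.1]
tcp_rot: [[0.082, 0.997, 0.004], [0.997, -0.082, -0.002], [-0.002, 0.004, -1.0]]
force: [-0.0, 0.5, -0.1]
grip_width: 65.3
tcp [ 425.2 -174.2   65.1]
-2 zoomLRTB [154. 589. 100. 546.]
0 zoomLRTB [153. 591.  82. 531.]
2 zoomLRTB [152. 592.  64. 515.]
```

View pics/w25.png

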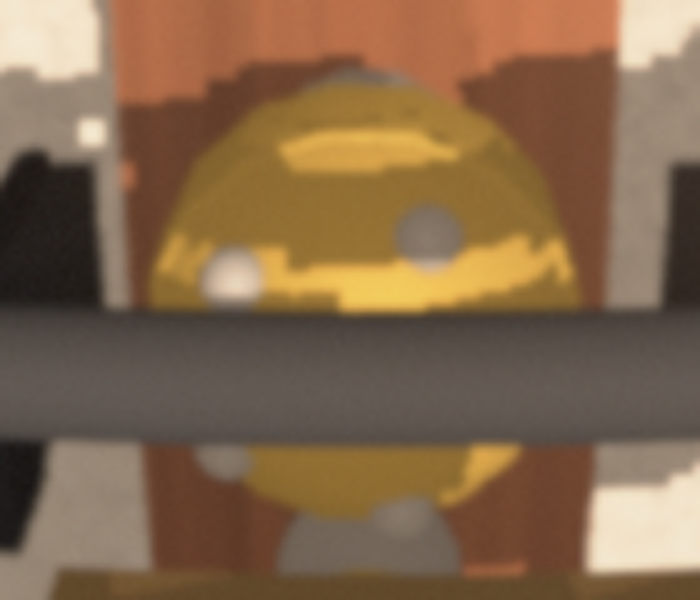

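```bash
python3 -m pendant '[[0.75,0.5,-0.7,0,0,0,0],[0.3,0,0,0,0,0,0],[0.3,0,0,0,0,0,0],[0.3,0,0,0,0,0,0],[0.3,0,0,0,0,0,0],[0.3,0,0,0,0,0,0],[0.3,0,0,0,0,0,0],[0.3,0,0,0,0,0,0]]' 25; python3 plan2.py; python3 look.py w26 42
```

```text
time_s: 48.68
tool_pos: [423.4, -173.0, 63.5]
tcp_rot: [[0.082, 0.997, 0.001], [0.997, -0.082, -0.001], [-0.001, 0.001, -1.0]]
force: [-0.4, 0.9, -1.1]
grip_width: 43.1
at [ 423.4 -173.    63.5] yaw 85.31 tilt z [ 0.001 -0.001 -1.   ] F [-0.4  0.9 -1.1] w 43.1 t 48.675
tcp [ 423.4 -173.    63.5]
-2 zoomLRTB [152. 591. 105. 555.]
0 zoomLRTB [150. 592.  87. 540.]
2 zoomLRTB [149. 593.  68. 524.]
```

View pics/w26.png

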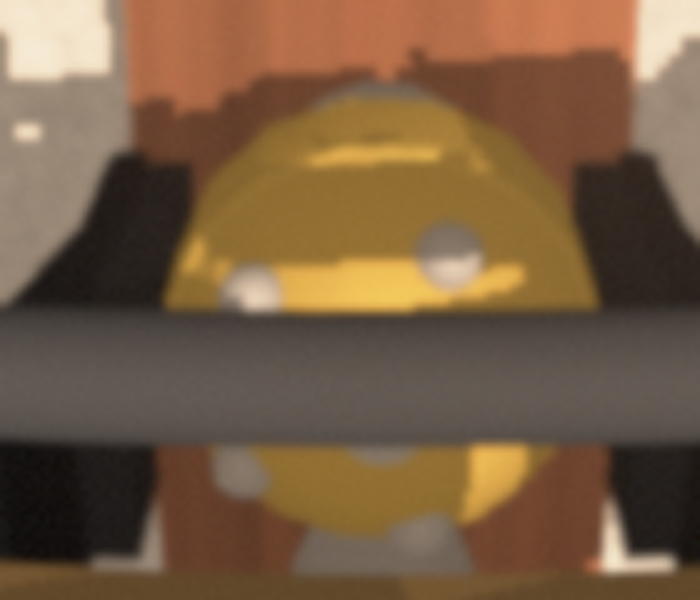

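```bash
python3 -m pendant '[[0.3,0,0,-20,0,0,0],[0.3,0,0,-40,0,0,0],[0.3,0,0,-50,0,0,0],[0.3,0,0,-50,0,0,0]]' > /dev/null; python3 plan2.py 440,-80,224,55,0,0.3 513,-7.9,210,0.6,0,0.3 514.9,-7.9,155,0.6,0,0.3
```

```text
at [ 422.9 -172.6  224.8] yaw 85.31 tilt z [ 0.001 -0.001 -1.   ] F [ 0.5 -0.3 -1.2] w 43.1 t 49.225
[[0.3, 31.2, 3.2, 0.2, 0.0, 0.0, 10.1], [0.3, 31.3, -2.4, 0.3, 0.0, 0.0, 10.1], [0.3, 30.5, -7.8, 0.2, 0.1, 0.0, 10.1]]
[[0.3, 16.8, 3.1, 2.3, 0.0, 0.0, 9.1], [0.3, 17.1, 0.4, 2.3, 0.0, 0.0, 9.1], [0.3, 16.9, -2.3, 2.4, 0.0, 0.0, 9.1], [0.3, 16.4, -5.0, 2.3, 0.0, 0.0, 9.0], [0.3, 15.4, -7.5, 2.4, 0.0, 0.0, 9.1], [0.3, 13.9, -9.8, 2.3, 0.0, 0.0, 9.0]]
[[0.3, 1.0, 0.0, 27.5, 0.0, 0.0, 0.0], [0.3, 1.0, 0.0, 27.5, 0.0, 0.0, 0.0]]
```

```bash
python3 -m pendant '[[0.3,31.2,3.2,0.2,0,0,10.1],[0.3,31.3,-2.4,0.2,0,0,10.1],[0.3,30.5,-7.8,0.2,0,0,10.1],[0.3,16.8,3.1,2.3,0,0,9.1],[0.3,17.1,0.4,2.3,0,0,9.1],[0.3,16.9,-2.3,2.3,0,0,9.1],[0.3,16.4,-5,2.3,0,0,9.1],[0.3,15.4,-7.5,2.3,0,0,9.1],[0.3,13.9,-9.8,2.3,0,0,9],[0.3,1,0,27.5,0,0,0],[0.3,1,0,27.5,0,0,0]]' > /dev/null;python3 -m pendant '[[0.3,0,0,0,0,0,0],[0.3,0,0,0,0,0,0],[0.3,0,0,0,0,0,0],[0.3,0,0,0,0,0,0]]'; python3 plan2.py 514.9,-7.9,131,0.6,0,0.3;  python3 -c "
from cap import *
im,_=snap('wrist','w27',(240,120,400,320),3)"
```

```text
time_s: 51.1
tool_pos: [516.2, -8.4, 155.3]
tcp_rot: [[1.0, 0.009, 0.003], [0.009, -1.0, -0.001], [0.003, 0.001, -1.0]]
force: [0.7, -0.0, -1.3]
grip_width: 43.7
at [516.2  -8.4 155.3] yaw 0.51 tilt z [ 0.003 -0.001 -1.   ] F [ 0.7 -0.  -1.3] w 43.7 t 51.1
[[0.3, -1.3, -0.6, 24.3, 0.1, -0.2, -0.1]]
```

View pics/w27.png

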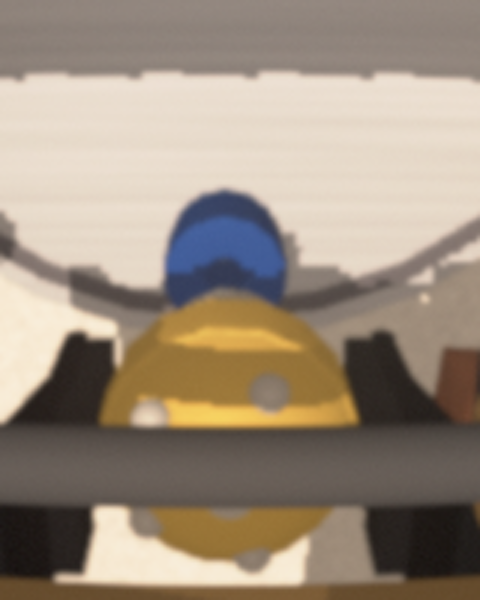

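```bash
python3 -m pendant '[[0.3,-1,-0.4,14,0,0,0],[0.3,0,0,10,0,0,0],[0.3,0,0,0,0,0,0],[0.3,0,0,0,0,0,0],[0.3,0,0,0,0,0,0]]'; python3 -m pendant '[[0.3,0,0,5,0,0,0],[0.3,0,0,4,0,0,0],[0.3,0,0,0,0,0,0],[0.3,0,0,0,0,0,0]]'
```

```text
time_s: 51.78
tool_pos: [514.9, -8.0, 130.5]
tcp_rot: [[1.0, 0.009, 0.002], [0.009, -1.0, -0.001], [0.002, 0.001, -1.0]]
force: [0.2, -0.0, -0.8]
grip_width: 43.1
time_s: 52.28
tool_pos: [514.5, -7.9, 121.1]
tcp_rot: [[1.0, 0.009, 0.001], [0.009, -1.0, -0.001], [0.001, 0.001, -1.0]]
force: [-0.7, -0.4, -0.5]
grip_width: 42.9
```

```bash
python3 -m pendant '[[0.3,0,0,5,0,0,0],[0.3,0,0,5,0,0,0],[0.3,0,0,0,0,0,0],[0.3,0,0,0,0,0,0]]'; python3 -m pendant '[[0.3,0,0,4,0,0,0],[0.3,0,0,4,0,0,0],[0.3,0,0,0,0,0,0],[0.3,0,0,0,0,0,0]]'; python3 -m pendant '[[0.3,0,0,1.5,0,0,0],[0.3,0,0,1,0,0,0],[0.3,0,0,0,0,0,0]]'
```

```text
time_s: 52.78
tool_pos: [514.6, -7.9, 111.1]
tcp_rot: [[1.0, 0.009, 0.001], [0.009, -1.0, -0.001], [0.001, 0.001, -1.0]]
force: [-0.3, 0.1, -0.9]
grip_width: 43.0
time_s: 53.28
tool_pos: [514.6, -7.9, 103.1]
tcp_rot: [[1.0, 0.009, 0.001], [0.009, -1.0, -0.001], [0.001, 0.001, -1.0]]
force: [0.9, -0.7, -0.3]
grip_width: 43.2
time_s: 53.65
tool_pos: [515.0, -8.0, 101.4]
tcp_rot: [[1.0, 0.009, 0.002], [0.009, -1.0, -0.001], [0.002, 0.001, -1.0]]
force: [-2.1, 1.2, 4.6]
grip_width: 43.0
```

Seated (contact at 101.4 as expected). Release, lift, turn.

```bash
python3 -m pendant '[[0.3,0,0,0.5,0,0,0],[0.8,0,0,0,0,0,0],[0.8,0,0,0,0,0,0],[0.8,0,0,0,0,0,0],[0.8,0,0,0,0,0,0],[0.8,0,0,-30,0,0,0],[0.8,0,0,-48,0,0,0],[0,6,-41,0,0,0,0],[0,6,-41,0,0,0,0],[0,6,-41,0,0,0,0],[0,0,0,0,0,0,0],[0,0,0,0,0,0,0]]'; python3 -m pendant '[[0,0,0,0,0,0,0]]'; python3 plan2.py 533.3,115,88.5,0.6,0,0;python3 -c "
from h import *
snap('side','s28',(200,100,400,250),4)"
```

```text
time_s: 55.15
tool_pos: [531.2, 115.0, 177.8]
tcp_rot: [[1.0, 0.01, 0.001], [0.01, -1.0, -0.001], [0.001, 0.001, -1.0]]
force: [0.2, 0.2, -0.3]
grip_width: 27.6
time_s: 55.28
tool_pos: [531.3, 114.4, 177.9]
tcp_rot: [[1.0, 0.008, 0.001], [0.008, -1.0, -0.001], [0.001, 0.001, -1.0]]
force: [0.3, -0.3, -0.1]
grip_width: 17.5
at [531.3 114.4 177.9] yaw 0.45 tilt z [ 0.001 -0.001 -1.   ] F [ 0.3 -0.3 -0.1] w 17.5 t 55.275
[[0.0, 0.9, -0.4, 44.7, 0.0, 0.0, -0.1], [0.0, 1.0, -0.3, 44.7, 0.1, -0.1, -0.1]]
```

View pics/s28.png

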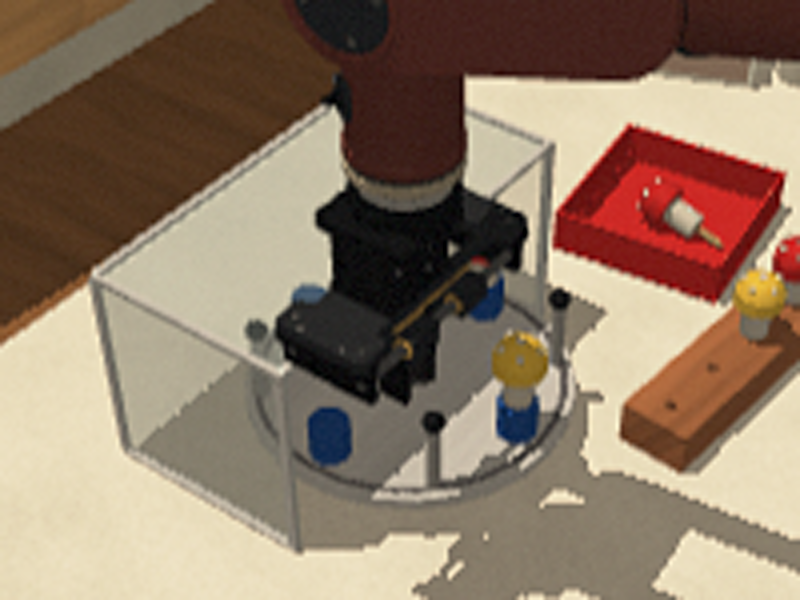

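```bash
python3 -m pendant '[[0,0.9,-0.4,44.7,0,0,0],[0,1,-0.3,44.7,0,0,0],[0,0,0,0,0,0,0],[0,-0.8,9.8,0,0,0,0],[0,-7.4,8,0,0,0,0],[0,-10.6,14.7,0,0,0,0],[0,-8.4,16,0,0,0,0],[0,-6,17.1,0,0,0,0],[0,-3.4,17.8,0,0,0,0]]'; python3 -m pendant '[[0,-0.8,18.1,0,0,0,0],[0,1.8,18,0,0,0,0],[0,4.4,17.6,0,0,0,0],[0,6.8,16.7,0,0,0,0],[0,9.2,15.6,0,0,0,0],[0,11.3,14.1,0,0,0,0],[0,0,0,0,0,0,0],[0,0,0,-43,0,0,0],[0,0,0,-43,0,0,0],[0,0,0,0,0,0,0],[0,0,0,0,0,0,0]]'; python3 plan2.py 419.5,-234.3,150,85.3,0,0.75;python3 -c "
from h import *
snap('side','s29',(200,100,400,250),4)"
```

```text
time_s: 56.45
tool_pos: [495.8, 33.5, 90.1]
tcp_rot: [[1.0, 0.009, -0.0], [0.009, -1.0, 0.002], [-0.0, -0.002, -1.0]]
force: [-6.7, 6.8, 3.6]
grip_width: 0.8
time_s: 57.82
tool_pos: [530.7, -67.1, 174.2]
tcp_rot: [[1.0, 0.009, 0.001], [0.009, -1.0, -0.001], [0.001, 0.001, -1.0]]
force: [0.4, -0.2, -0.5]
grip_width: 0.7
at [530.7 -67.1 174.2] yaw 0.53 tilt z [ 0.001 -0.001 -1.   ] F [ 0.4 -0.2 -0.5] w 0.7 t 57.825
[[0.75, -12.5, 18.5, 2.7, 0.0, 0.0, -9.4], [0.75, -15.4, 16.2, 2.7, 0.0, 0.0, -9.4], [0.75, -17.8, 13.4, 2.7, 0.0, 0.0, -9.4], [0.75, -19.8, 10.3, 2.7, 0.0, 0.0, -9.4], [0.75, -21.2, 7.0, 2.7, 0.0, 0.0, -9.4], [0.75, -22.0, 3.4, 2.7, 0.0, 0.0, -9.4], [0.75, -22.3, -0.2, 2.7, 0.0, 0.0, -9.5], [0.75, -22.0, -3.9, 2.7, 0.0, 0.0, -9.4], [0.75, -21.0, -7.4, 2.6, 0.1, 0.0, -9.5]]
```

View pics/s29.png

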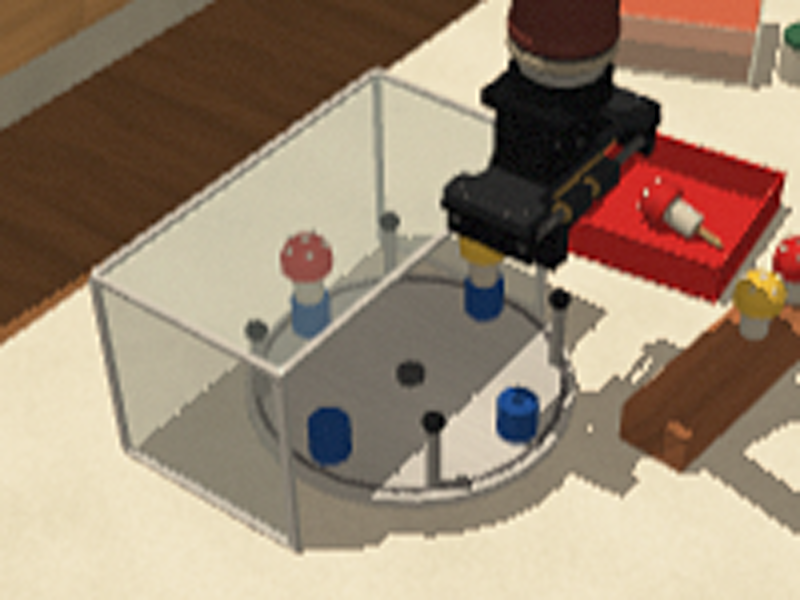

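```bash
python3 -m pendant '[[0.75,-12.5,18.5,2.7,0,0,-9.4],[0.75,-15.4,16.2,2.7,0,0,-9.4],[0.75,-17.8,13.4,2.7,0,0,-9.4],[0.75,-19.8,10.3,2.7,0,0,-9.4],[0.75,-21.2,7,2.7,0,0,-9.4],[0.75,-22,3.4,2.7,0,0,-9.4],[0.75,-22.3,-0.2,2.7,0,0,-9.5],[0.75,-22,-3.9,2.7,0,0,-9.4],[0.75,-21,-7.4,2.7,0,0,-9.5],[0.75,0,0,0,0,0,0],[0.75,0,0,0,0,0,0],[0.75,0,0,0,0,0,0]]' >/dev/null;python3 -m pendant '[[0.75,0,0,0,0,0,0]]'; python3 plan2.py 419.5,-234.3,63.5,85.3,0,.75,45
```

```text
time_s: 59.5
tool_pos: [420.1, -234.2, 150.5]
tcp_rot: [[0.082, 0.997, 0.001], [0.997, -0.082, -0.001], [-0.001, 0.002, -1.0]]
force: [-0.1, 0.3, -0.4]
grip_width: 65.1
at [ 420.1 -234.2  150.5] yaw 85.32 tilt z [ 0.001 -0.001 -1.   ] F [-0.1  0.3 -0.4] w 65.1 t 59.5
[[0.75, -0.1, -0.4, 43.5, 0.0, 0.0, 0.0], [0.75, 0.0, -0.3, 43.5, 0.1, 0.0, 0.0]]
```

```bash
python3 -m pendant '[[0.75,0,-0.7,43.5,0,0,0],[0.75,0,-0.7,43.5,0,0,0],[0.75,0,0,0,0,0,0],[0.75,0,0,0,0,0,0],[0.75,0,0,0,0,0,0],[0.75,0,0,0,0,0,0],[0.75,0,0,0,0,0,0]]'; 
python3 look.py w30 42
```

```text
time_s: 60.38
tool_pos: [419.0, -235.0, 64.3]
tcp_rot: [[0.082, 0.997, 0.003], [0.997, -0.082, -0.002], [-0.002, 0.003, -1.0]]
force: [0.5, -0.1, -0.0]
grip_width: 65.2
tcp [ 419.  -235.    64.3]
-2 zoomLRTB [153. 590. 102. 551.]
0 zoomLRTB [152. 591.  84. 535.]
2 zoomLRTB [150. 592.  66. 519.]
```

View pics/w30.png

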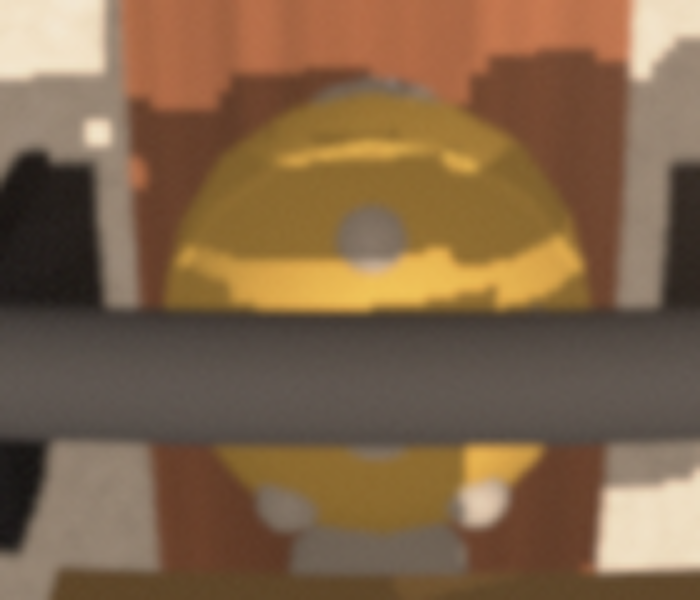

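```bash
python3 -m pendant '[[0.75,0,-0.4,0,0,0,0],[0.3,0,0,0,0,0,0],[0.3,0,0,0,0,0,0],[0.3,0,0,0,0,0,0],[0.3,0,0,0,0,0,0],[0.3,0,0,0,0,0,0],[0.3,0,0,0,0,0,0],[0.3,0,0,0,0,0,0]]' 25; python3 look.py w31 42
```

```text
time_s: 61.42
tool_pos: [418.1, -234.6, 63.4]
tcp_rot: [[0.082, 0.997, 0.001], [0.997, -0.082, -0.001], [-0.001, 0.001, -1.0]]
force: [0.2, 0.4, 0.1]
grip_width: 43.3
tcp [ 418.1 -234.6   63.4]
-2 zoomLRTB [151. 591. 105. 556.]
0 zoomLRTB [150. 592.  87. 540.]
2 zoomLRTB [149. 593.  68. 524.]
```

View pics/w31.png

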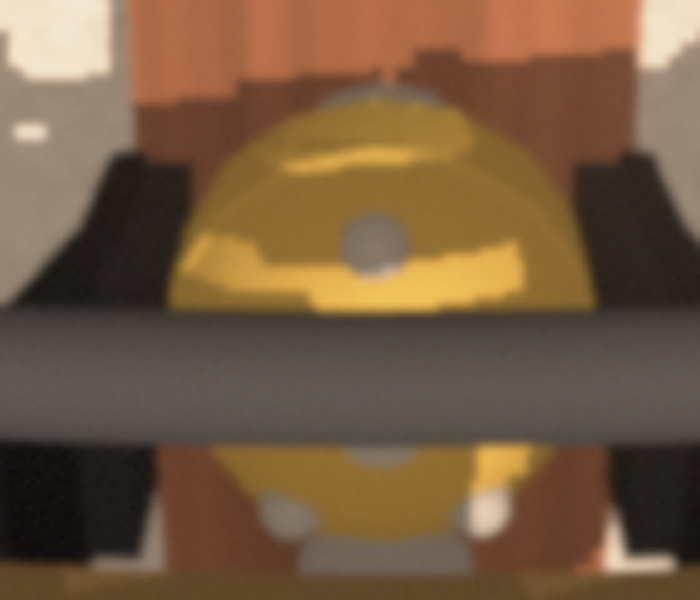

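```bash
python3 -m pendant '[[0.3,0,0,-20,0,0,0],[0.3,0,0,-40,0,0,0],[0.3,0,0,-50,0,0,0],[0.3,0,0,-50,0,0,0]]' > /dev/null; python3 plan2.py 440,-100,224,45,0,0.3 513,-7.9,212,0.6,0,0.3 515.2,-7.9,155,0.6,0,0.3
```

```text
at [ 417.6 -234.2  224.8] yaw 85.3 tilt z [ 0.001 -0.001 -1.   ] F [ 1.6 -0.9 -0.3] w 43.0 t 61.975
[[0.3, 33.9, 2.8, 0.2, 0.0, 0.0, 10.1], [0.3, 33.9, -3.1, 0.2, 0.0, 0.0, 10.1], [0.3, 32.8, -9.0, 0.2, 0.0, 0.0, 10.1], [0.3, 30.7, -14.7, 0.2, 0.1, 0.0, 10.0]]
[[0.3, 23.3, -2.7, 2.4, 0.0, 0.0, 8.9], [0.3, 22.7, -6.3, 2.4, 0.0, 0.0, 8.9], [0.3, 21.4, -9.7, 2.4, 0.0, 0.0, 8.9], [0.3, 19.7, -12.9, 2.4, 0.0, 0.0, 8.9], [0.3, 17.4, -15.8, 2.4, 0.0, 0.0, 8.8]]
[[0.3, 1.1, 0.0, 28.5, 0.0, 0.0, 0.0], [0.3, 1.1, 0.1, 28.5, 0.0, 0.0, 0.0]]
```

```bash
python3 -m pendant '[[0.3,33.9,2.8,0.2,0,0,10.1],[0.3,33.9,-3.1,0.2,0,0,10.1],[0.3,32.8,-9,0.2,0,0,10.1],[0.3,30.7,-14.7,0.2,0,0,10],[0.3,23.3,-2.7,2.4,0,0,8.9],[0.3,22.7,-6.3,2.4,0,0,8.9],[0.3,21.4,-9.7,2.4,0,0,8.9],[0.3,19.7,-12.9,2.4,0,0,8.9],[0.3,17.4,-15.8,2.4,0,0,8.9],[0.3,1.1,0,28.5,0,0,0],[0.3,1.1,0,28.5,0,0,0]]' > /dev/null;python3 -m pendant '[[0.3,0,0,0,0,0,0],[0.3,0,0,0,0,0,0],[0.3,0,0,0,0,0,0],[0.3,0,0,0,0,0,0],[0.3,0,0,0,0,0,0],[0.3,0,0,0,0,0,0]]'; python3 plan2.py 515.2,-7.9,131,0.6,0,0.3;  python3 -c "
from cap import *
im,_=snap('wrist','w32',(240,120,400,320),3)"
```

```text
time_s: 64.1
tool_pos: [515.7, -8.2, 153.9]
tcp_rot: [[1.0, 0.009, 0.002], [0.009, -1.0, -0.001], [0.002, 0.001, -1.0]]
force: [0.6, -0.1, -1.4]
grip_width: 43.2
at [515.7  -8.2 153.9] yaw 0.51 tilt z [ 0.002 -0.001 -1.   ] F [ 0.6 -0.1 -1.4] w 43.2 t 64.1
[[0.3, -0.6, -0.3, 22.9, 0.1, -0.1, -0.1]]
```

View pics/w32.png

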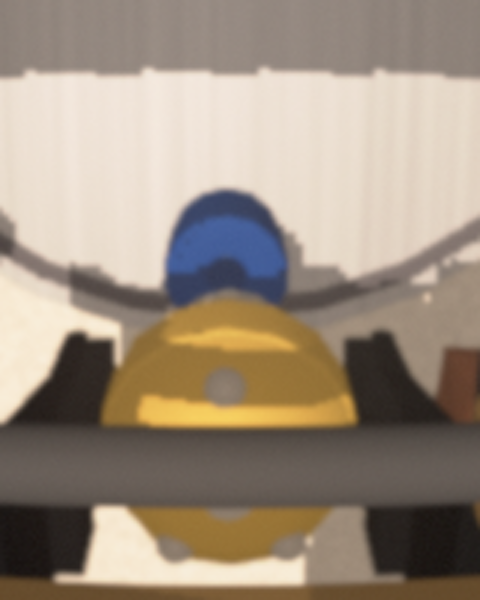

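```bash
python3 -m pendant '[[0.3,-0.4,-0.3,13,0,0,0],[0.3,0,0,10,0,0,0],[0.3,0,0,0,0,0,0],[0.3,0,0,0,0,0,0],[0.3,0,0,0,0,0,0]]'; python3 -m pendant '[[0.3,0,0,5,0,0,0],[0.3,0,0,4,0,0,0],[0.3,0,0,0,0,0,0],[0.3,0,0,0,0,0,0]]'
```

```text
time_s: 64.78
tool_pos: [515.6, -7.9, 131.0]
tcp_rot: [[1.0, 0.009, 0.002], [0.009, -1.0, -0.001], [0.002, 0.001, -1.0]]
force: [0.1, 0.8, -0.3]
grip_width: 43.2
time_s: 65.28
tool_pos: [515.3, -7.9, 121.6]
tcp_rot: [[1.0, 0.009, 0.001], [0.009, -1.0, -0.001], [0.001, 0.001, -1.0]]
force: [0.2, -0.1, -0.9]
grip_width: 43.2
```

```bash
python3 -m pendant '[[0.3,-0.2,0,5,0,0,0],[0.3,0,0,5,0,0,0],[0.3,0,0,0,0,0,0],[0.3,0,0,0,0,0,0]]'; python3 -m pendant '[[0.3,0,0,4,0,0,0],[0.3,0,0,4,0,0,0],[0.3,0,0,0,0,0,0],[0.3,0,0,0,0,0,0]]'; python3 -m pendant '[[0.3,0,0,2,0,0,0],[0.3,0,0,1,0,0,0],[0.3,0,0,0,0,0,0]]'
```

```text
time_s: 65.78
tool_pos: [515.1, -7.8, 111.6]
tcp_rot: [[1.0, 0.009, 0.001], [0.009, -1.0, -0.001], [0.001, 0.001, -1.0]]
force: [-0.2, 0.3, -0.1]
grip_width: 42.8
time_s: 66.28
tool_pos: [515.1, -7.9, 103.6]
tcp_rot: [[1.0, 0.009, 0.001], [0.009, -1.0, -0.001], [0.001, 0.001, -1.0]]
force: [-0.2, 0.2, -0.6]
grip_width: 43.2
time_s: 66.65
tool_pos: [515.5, -7.9, 101.3]
tcp_rot: [[1.0, 0.009, 0.002], [0.009, -1.0, -0.001], [0.002, 0.001, -1.0]]
force: [-1.8, 1.6, 3.7]
grip_width: 43.3
```

```bash
python3 -m pendant '[[0.3,0,0,0.5,0,0,0],[0.8,0,0,0,0,0,0],[0.8,0,0,0,0,0,0],[0.8,0,0,0,0,0,0],[0.8,0,0,0,0,0,0],[0.8,0,0,-30,0,0,0],[0.8,0,0,-48,0,0,0],[0,6,-41,0,0,0,0],[0,6,-41,0,0,0,0],[0,6,-41,0,0,0,0],[0,0,0,0,0,0,0],[0,0,0,0,0,0,0]]'; python3 -m pendant '[[0,0,0,0,0,0,0]]'; python3 plan2.py 533.3,115,88.5,0.6,0,0;python3 -c "
from h import *
snap('side','s33',(200,100,400,250),4)"
```

```text
time_s: 68.15
tool_pos: [531.7, 115.1, 177.8]
tcp_rot: [[1.0, 0.01, 0.001], [0.01, -1.0, -0.001], [0.001, 0.001, -1.0]]
force: [0.2, 0.1, -0.3]
grip_width: 27.8
time_s: 68.28
tool_pos: [531.8, 114.4, 177.9]
tcp_rot: [[1.0, 0.008, 0.001], [0.008, -1.0, -0.001], [0.001, 0.001, -1.0]]
force: [-0.2, 0.3, 0.2]
grip_width: 17.6
at [531.8 114.4 177.9] yaw 0.44 tilt z [ 0.001 -0.001 -1.   ] F [-0.2  0.3  0.2] w 17.6 t 68.275
[[0.0, 0.7, -0.4, 44.7, 0.0, 0.0, -0.1], [0.0, 0.7, -0.3, 44.7, 0.1, -0.1, -0.1]]
```

View pics/s33.png

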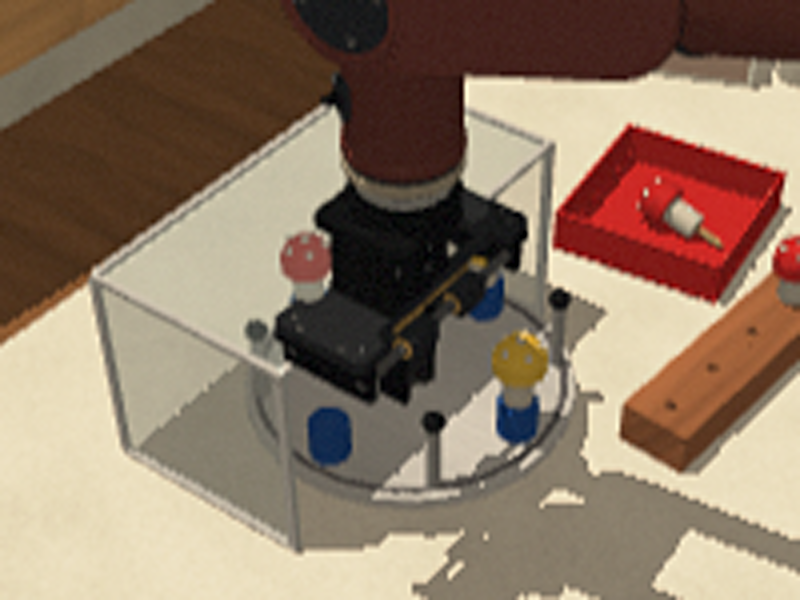

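```bash
python3 -m pendant '[[0,0.7,-0.4,44.7,0,0,0],[0,0.8,-0.3,44.7,0,0,0],[0,0,0,0,0,0,0],[0,-0.8,9.8,0,0,0,0],[0,-7.4,8,0,0,0,0],[0,-10.6,14.7,0,0,0,0],[0,-8.4,16,0,0,0,0],[0,-6,17.1,0,0,0,0],[0,-3.4,17.8,0,0,0,0]]'; python3 -m pendant '[[0,-0.8,18.1,0,0,0,0],[0,1.8,18,0,0,0,0],[0,4.4,17.6,0,0,0,0],[0,6.8,16.7,0,0,0,0],[0,9.2,15.6,0,0,0,0],[0,11.3,14.1,0,0,0,0],[0,0,0,0,0,0,0],[0,0,0,-43,0,0,0],[0,0,0,-43,0,0,0],[0,0,0,0,0,0,0],[0,0,0,0,0,0,0]]'; python3 plan2.py 413,-297,150,85.3,0,0.75;python3 -c "
from h import *
snap('side','s34',(200,100,400,250),4)"
```

```text
time_s: 69.45
tool_pos: [495.9, 33.5, 90.1]
tcp_rot: [[1.0, 0.009, -0.0], [0.009, -1.0, 0.002], [-0.0, -0.002, -1.0]]
force: [-6.0, 6.4, 3.1]
grip_width: 0.8
time_s: 70.82
tool_pos: [530.8, -67.1, 174.2]
tcp_rot: [[1.0, 0.009, 0.001], [0.009, -1.0, -0.001], [0.001, 0.001, -1.0]]
force: [-0.2, 0.9, -0.4]
grip_width: 0.1
at [530.8 -67.1 174.2] yaw 0.53 tilt z [ 0.001 -0.001 -1.   ] F [-0.2  0.9 -0.4] w 0.1 t 70.825
[[0.75, -13.3, 25.4, 2.7, 0.0, 0.0, -9.4], [0.75, -17.3, 22.9, 2.7, 0.0, 0.0, -9.4], [0.75, -20.8, 19.8, 2.7, 0.0, 0.0, -9.4], [0.75, -23.8, 16.1, 2.7, 0.0, 0.0, -9.4], [0.75, -26.1, 12.0, 2.7, 0.0, 0.0, -9.4], [0.75, -27.7, 7.6, 2.7, 0.0, 0.0, -9.4], [0.75, -28.5, 3.0, 2.7, 0.0, 0.0, -9.5], [0.75, -28.6, -1.8, 2.7, 0.0, 0.0, -9.4], [0.75, -28.0, -6.4, 2.7, 0.1, 0.0, -9.5]]
```

View pics/s34.png

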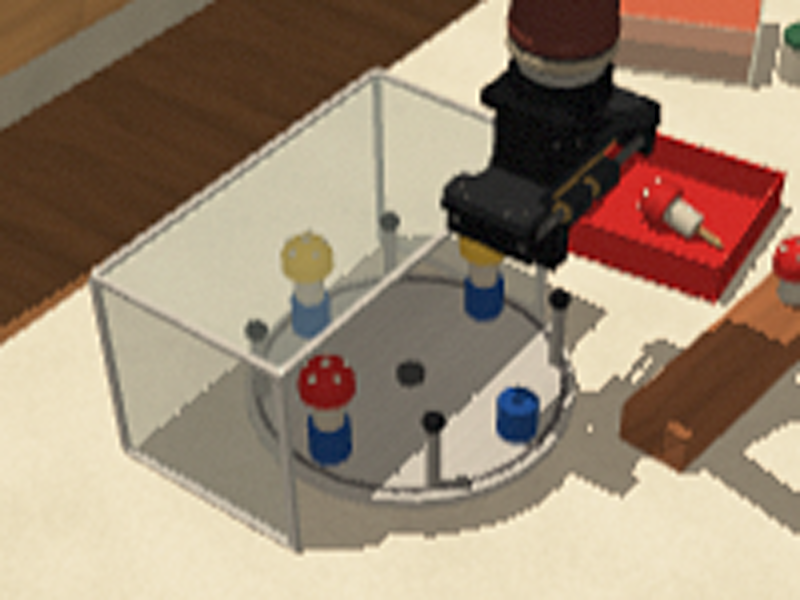

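```bash
python3 -m pendant '[[0.75,-13.3,25.4,2.7,0,0,-9.4],[0.75,-17.3,22.9,2.7,0,0,-9.4],[0.75,-20.8,19.8,2.7,0,0,-9.4],[0.75,-23.8,16.1,2.7,0,0,-9.4],[0.75,-26.1,12,2.7,0,0,-9.4],[0.75,-27.7,7.6,2.7,0,0,-9.4],[0.75,-28.5,3,2.7,0,0,-9.5],[0.75,-28.6,-1.8,2.7,0,0,-9.4],[0.75,-28,-6.4,2.7,0,0,-9.5],[0.75,0,0,0,0,0,0],[0.75,0,0,0,0,0,0],[0.75,0,0,0,0,0,0]]' >/dev/null;python3 -m pendant '[[0.75,0,0,0,0,0,0]]'; python3 plan2.py 413,-297,63.5,85.3,0,.75,45; python3 -c "
from h import *
print(at('top',487,292,170))
snap('wrist','w35')"
```

```text
time_s: 72.5
tool_pos: [413.7, -296.6, 150.5]
tcp_rot: [[0.081, 0.997, 0.001], [0.997, -0.081, -0.001], [-0.001, 0.002, -1.0]]
force: [0.3, -0.3, 0.6]
grip_width: 65.3
at [ 413.7 -296.6  150.5] yaw 85.33 tilt z [ 0.001 -0.001 -1.   ] F [ 0.3 -0.3  0.6] w 65.3 t 72.5
[[0.75, -0.2, -0.4, 43.5, 0.0, 0.0, 0.0], [0.75, -0.2, -0.4, 43.5, 0.1, 0.0, 0.0]]
[ 304.23454844 -426.68748707  170.        ]
```

View pics/w35.png

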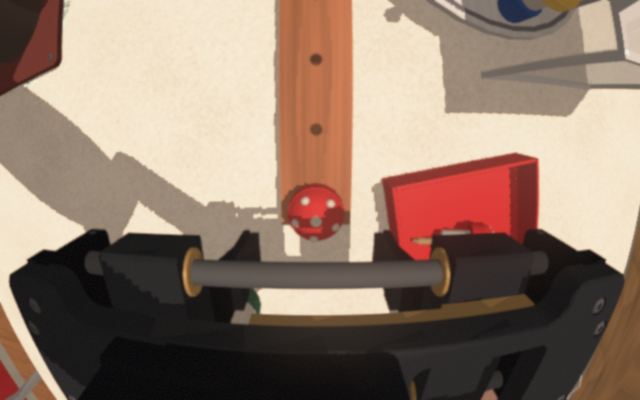

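Can is at (304,−427), clear. Descend.

```bash
python3 -m pendant '[[0.75,-0.2,-0.7,43.5,0,0,0],[0.75,-0.2,-0.4,43.5,0,0,0],[0.75,0,0,0,0,0,0],[0.75,0,0,0,0,0,0],[0.75,0,0,0,0,0,0],[0.75,0,0,0,0,0,0],[0.75,0,0,0,0,0,0]]'; 
python3 look.py w36 42
```

```text
time_s: 73.42
tool_pos: [412.7, -298.2, 64.4]
tcp_rot: [[0.082, 0.997, 0.003], [0.997, -0.082, -0.002], [-0.002, 0.003, -1.0]]
force: [-0.2, -0.3, 0.4]
grip_width: 64.9
tcp [ 412.7 -298.2   64.4]
-2 zoomLRTB [153. 590. 102. 551.]
0 zoomLRTB [152. 591.  84. 535.]
2 zoomLRTB [151. 592.  66. 519.]
```

View pics/w36.png

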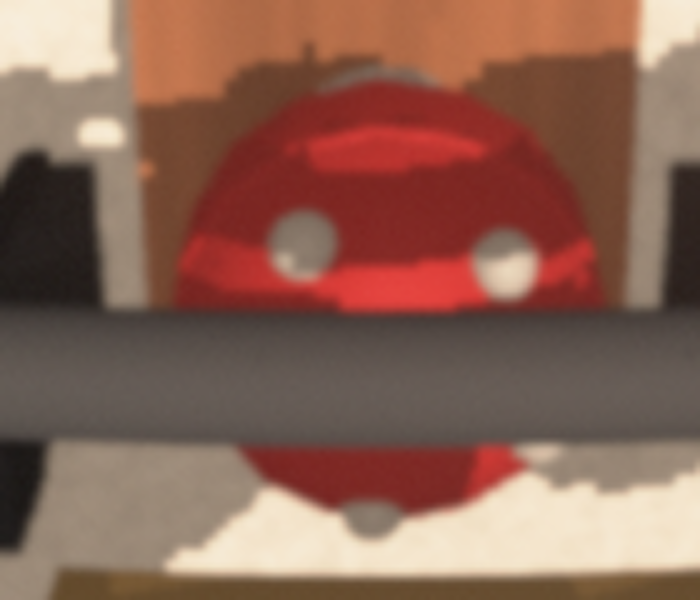

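```bash
python3 -m pendant '[[0.75,0.8,1,0,0,0,0],[0.75,0,0,0,0,0,0],[0.3,0,0,0,0,0,0],[0.3,0,0,0,0,0,0],[0.3,0,0,0,0,0,0],[0.3,0,0,0,0,0,0],[0.3,0,0,0,0,0,0],[0.3,0,0,0,0,0,0],[0.3,0,0,0,0,0,0]]' 25; python3 look.py w37 42
```

```text
time_s: 74.6
tool_pos: [413.4, -297.0, 63.5]
tcp_rot: [[0.082, 0.997, 0.001], [0.997, -0.082, -0.001], [-0.001, 0.001, -1.0]]
force: [-0.1, 0.7, -0.7]
grip_width: 43.2
tcp [ 413.4 -297.    63.5]
-2 zoomLRTB [152. 591. 105. 555.]
0 zoomLRTB [150. 592.  87. 540.]
2 zoomLRTB [149. 593.  68. 524.]
```

View pics/w37.png

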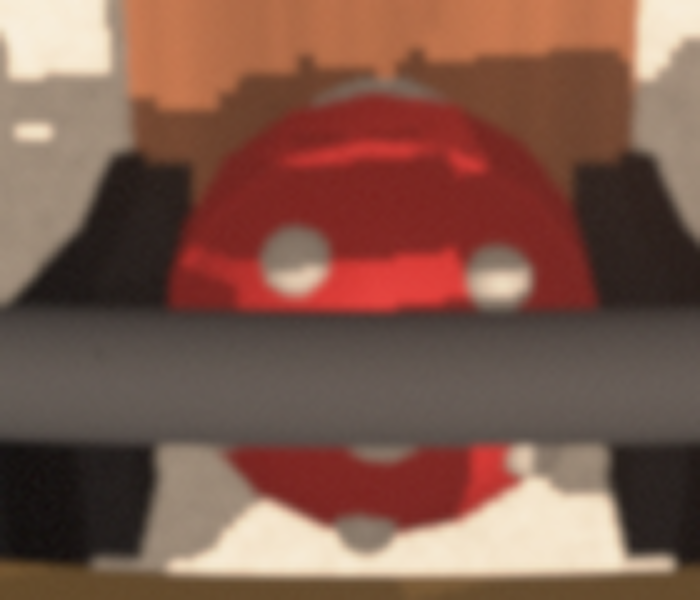

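```bash
python3 -m pendant '[[0.3,0,0,-20,0,0,0],[0.3,0,0,-40,0,0,0],[0.3,0,0,-50,0,0,0],[0.3,0,0,-50,0,0,0]]' > /dev/null; python3 plan2.py 440,-120,224,45,0,0.3 513,-7.9,212,0.6,0,0.3 514.8,-7.9,155,0.6,0,0.3
```

```text
at [ 412.8 -296.6  224.7] yaw 85.31 tilt z [ 0.001 -0.    -1.   ] F [ 0.3 -0.2  0.6] w 42.9 t 75.15
[[0.3, 44.6, 3.2, 0.2, 0.0, 0.0, 10.1], [0.3, 44.4, -4.7, 0.2, 0.0, 0.0, 10.1], [0.3, 42.9, -12.4, 0.1, 0.0, 0.0, 10.1], [0.3, 40.0, -19.7, 0.2, 0.1, 0.0, 10.0]]
[[0.3, 26.2, -5.5, 2.4, 0.0, 0.0, 8.9], [0.3, 25.0, -9.5, 2.4, 0.0, 0.0, 8.9], [0.3, 23.2, -13.3, 2.4, 0.0, 0.0, 8.9], [0.3, 20.9, -16.7, 2.4, 0.0, 0.0, 8.9], [0.3, 18.1, -19.8, 2.4, 0.0, 0.0, 8.8]]
[[0.3, 0.9, 0.0, 28.5, 0.0, 0.0, 0.0], [0.3, 0.9, 0.1, 28.5, 0.0, 0.0, 0.0]]
```

```bash
python3 -m pendant '[[0.3,44.6,3.2,0.2,0,0,10.1],[0.3,44.4,-4.7,0.2,0,0,10.1],[0.3,42.9,-12.4,0.2,0,0,10.1],[0.3,40,-19.7,0.2,0,0,10],[0.3,26.2,-5.5,2.4,0,0,8.9],[0.3,25,-9.5,2.4,0,0,8.9],[0.3,23.2,-13.3,2.4,0,0,8.9],[0.3,20.9,-16.7,2.4,0,0,8.9],[0.3,18.1,-19.8,2.4,0,0,8.9],[0.3,0.9,0,28.5,0,0,0],[0.3,0.9,0,28.5,0,0,0]]' > /dev/null;python3 -m pendant '[[0.3,0,0,0,0,0,0],[0.3,0,0,0,0,0,0],[0.3,0,0,0,0,0,0],[0.3,0,0,0,0,0,0],[0.3,0,0,0,0,0,0],[0.3,0,0,0,0,0,0]]'; python3 plan2.py 514.8,-7.9,131,0.6,0,0.3;  python3 -c "
from cap import *
im,_=snap('wrist','w38',(240,120,400,320),3)"
```

```text
time_s: 77.28
tool_pos: [515.4, -8.2, 153.8]
tcp_rot: [[1.0, 0.009, 0.002], [0.009, -1.0, -0.001], [0.002, 0.001, -1.0]]
force: [-0.3, 0.2, -0.3]
grip_width: 43.3
at [515.4  -8.2 153.8] yaw 0.51 tilt z [ 0.002 -0.001 -1.   ] F [-0.3  0.2 -0.3] w 43.3 t 77.275
[[0.3, -0.6, -0.4, 22.8, 0.1, -0.1, -0.1]]
```

View pics/w38.png

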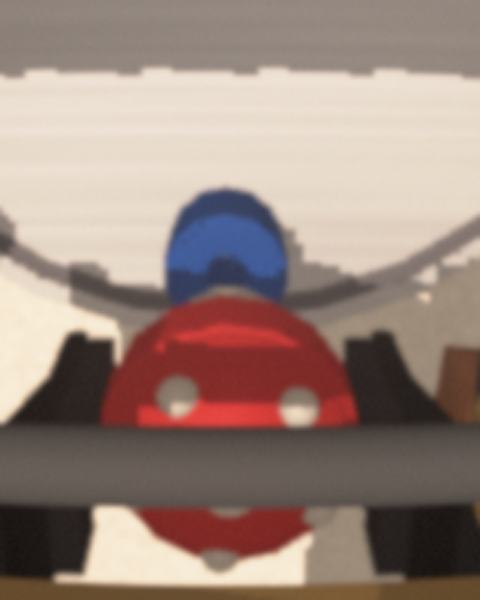

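```bash
python3 -m pendant '[[0.3,-0.6,-0.3,13,0,0,0],[0.3,0,0,10,0,0,0],[0.3,0,0,0,0,0,0],[0.3,0,0,0,0,0,0],[0.3,0,0,0,0,0,0]]'; python3 -m pendant '[[0.3,0,0,5,0,0,0],[0.3,0,0,4,0,0,0],[0.3,0,0,0,0,0,0],[0.3,0,0,0,0,0,0]]'
```

```text
time_s: 77.95
tool_pos: [515.1, -8.0, 131.0]
tcp_rot: [[1.0, 0.009, 0.002], [0.009, -1.0, -0.001], [0.002, 0.001, -1.0]]
force: [0.4, -0.3, -0.4]
grip_width: 43.0
time_s: 78.45
tool_pos: [514.7, -8.0, 121.6]
tcp_rot: [[1.0, 0.009, 0.001], [0.009, -1.0, -0.001], [0.001, 0.001, -1.0]]
force: [0.2, 0.6, -1.1]
grip_width: 42.7
```

```bash
python3 -m pendant '[[0.3,0,0,5,0,0,0],[0.3,0,0,5,0,0,0],[0.3,0,0,0,0,0,0],[0.3,0,0,0,0,0,0]]'; python3 -m pendant '[[0.3,0,0,4,0,0,0],[0.3,0,0,4,0,0,0],[0.3,0,0,0,0,0,0],[0.3,0,0,0,0,0,0]]'; python3 -m pendant '[[0.3,0,0,2,0,0,0],[0.3,0,0,1,0,0,0],[0.3,0,0,0,0,0,0]]'
```

```text
time_s: 78.95
tool_pos: [514.8, -8.0, 111.6]
tcp_rot: [[1.0, 0.009, 0.001], [0.009, -1.0, -0.001], [0.001, 0.001, -1.0]]
force: [-0.2, 0.2, 0.1]
grip_width: 43.2
time_s: 79.45
tool_pos: [514.8, -8.0, 103.6]
tcp_rot: [[1.0, 0.009, 0.001], [0.009, -1.0, -0.001], [0.001, 0.001, -1.0]]
force: [0.2, -0.0, -1.3]
grip_width: 43.2
time_s: 79.82
tool_pos: [515.2, -8.1, 101.5]
tcp_rot: [[1.0, 0.009, 0.002], [0.009, -1.0, -0.001], [0.002, 0.001, -1.0]]
force: [-2.8, 0.3, 4.7]
grip_width: 43.2
```

Seated. Release, withdraw up and back towards the robot, and check everything.

```bash
python3 -m pendant '[[0.3,0,0,0.5,0,0,0],[0.8,0,0,0,0,0,0],[0.8,0,0,0,0,0,0],[0.8,0,0,0,0,0,0],[0.8,0,0,0,0,0,0],[0.8,0,0,-30,0,0,0],[0.8,0,0,-55,0,0,0],[0.8,-20,0,-40,0,0,0],[0.8,-50,0,-10,0,0,0],[0.8,-50,0,0,0,0,0],[0.8,0,0,0,0,0,0],[0.8,0,0,0,0,0,0]]'; python3 -m pendant '[[0.8,0,0,0,0,0,0],[0.8,0,0,0,0,0,0],[0.8,0,0,0,0,0,0],[0.8,0,0,0,0,0,0]]' >/dev/null; python3 plan2.py; python3 -c "
from h import *
snap('side','s40',(200,90,420,255),3.6)
snap('side','s40b'); snap('wrist','w40',None,1.25); snap('top','t40',None,1.25)"
```

```text
time_s: 81.32
tool_pos: [395.1, -9.1, 235.4]
tcp_rot: [[1.0, 0.009, 0.003], [0.009, -1.0, -0.001], [0.003, 0.001, -1.0]]
force: [0.6, 1.0, -0.2]
grip_width: 69.4
at [394.7  -8.9 234.8] yaw 0.51 tilt z [ 0.001 -0.001 -1.   ] F [0.5 0.4 0.4] w 69.3 t 81.825
```

View pics/s40.png

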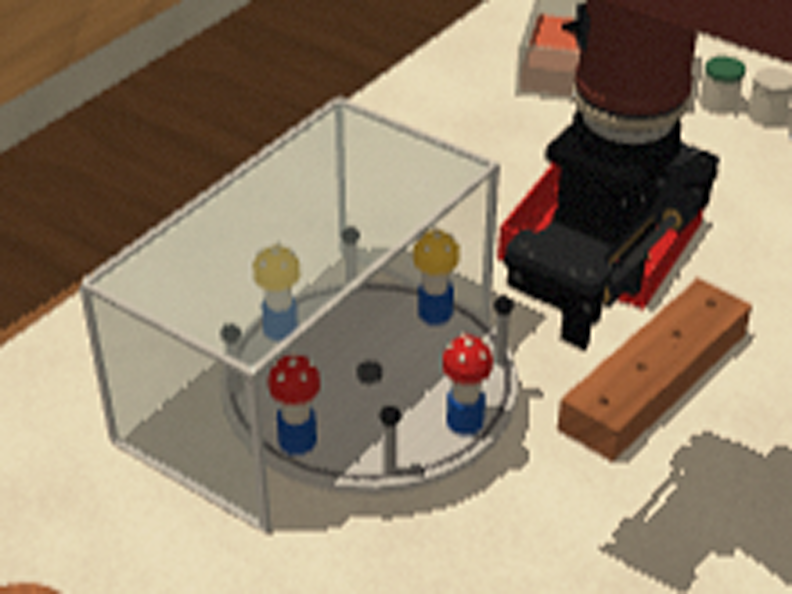

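View pics/s40b.png

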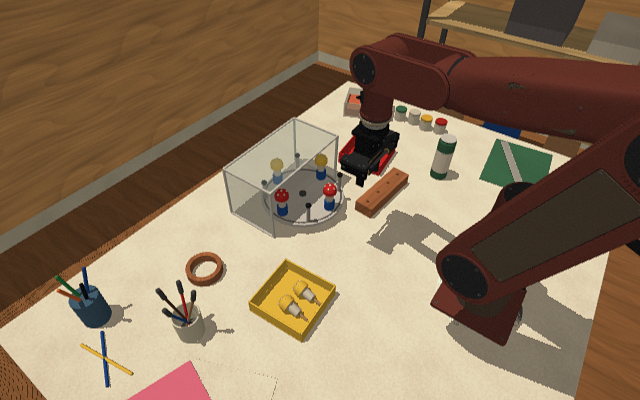

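View pics/w40.png

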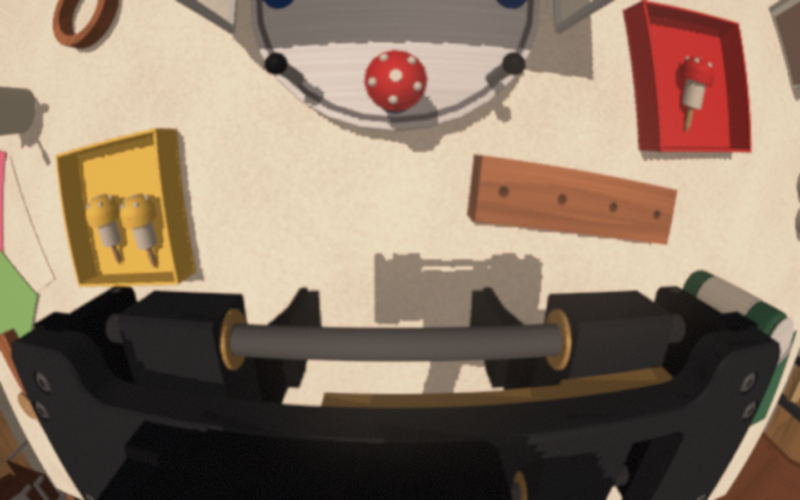

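View pics/t40.png

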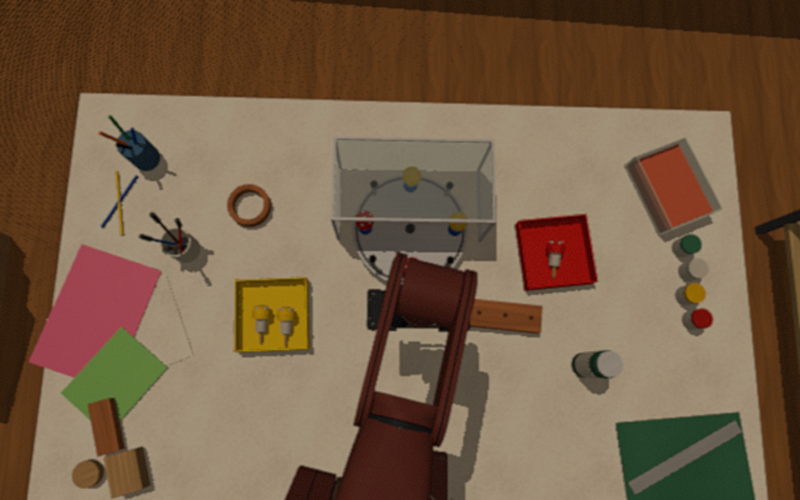

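```bash
python3 -c "
from bench import ctrl
print(ctrl.job_done())"
```

```text
the job is handed in; nothing more can be done
None
```

The job is done and handed in at about 82 s of the 210 s allowed. No verdict was reported.

- **Dry toadstools:** I lifted out all three before placing any fresh ones. Two yellow went into the yellow tray and one red into the red tray. Each was lowered in tilted, with its pin just above the floor, before I let go.
- **Fresh toadstools:** The four from the block (two red, two yellow) each went into their own socket. I turned the table six clicks in all, pushing one of its posts each time. Each pin slid in freely and the foot met the socket at the expected height with 4–5 N of resistance. The first one I pressed a little further, to about 11 N.

**Last checks (side, top and wrist pictures):**
- All four fresh toadstools stand upright in the sockets and the block is empty.
- The table is clicked, with the two front posts symmetric about the front.
- The trays hold the right colours.
- The spray can, brush jar and tape roll look unmoved.
- The arm is clear of everything.
- I saw neither tray knocked aside, and the force readings showed no contact with the hood.

**One thing did not go to plan:** for the first dry toadstool, the first tilt direction ran the last joint to its limit. I lifted clear and tilted the other way, with no contact. No check failed.

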